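# Fetch the clay whorl from behind the containers and weigh it

### The job

The clay spindle whorl in the white storage tray is fenced in by three tall containers: first clear all three into the metal side tray, standing upright, without shifting the whorl. Then, with the containers still in the side tray, set the whorl flat in the middle of the balance's round pan and leave it there. Finally put each container back upright on the very spot where it stood at the start; keep the containers upright throughout and leave the brush pot and the black box alone.

Things in the scene. Friction and masses are not known exactly. Their poses are not given: they have to be found in the camera images.
- jar: Round screw-top jar, loose, white plastic with a grey lid: 44 mm diameter, 100 mm tall, straight sided; the lid is the top 26 mm and 45 mm wide. Origin at the centre of the underside, z up. About 150 g.
- bottle: Round necked bottle, loose, white plastic with a narrow grey cap: body 44 mm diameter and straight up to 66 mm, shoulder tapering to a 24 mm neck at 78 mm, cap 28 mm in diameter from 84 mm to the top at 110 mm. Origin at the centre of the underside, z up. About 140 g.
- tin: Square canister, loose, white with a grey lid: 40 x 40 mm in plan, 95 mm tall; the lid is the top 16 mm and 41 mm wide. Origin at the centre of the underside, z up, x and y square to its sides. About 140 g.
- whorl: Spindle whorl to be weighed, loose: a thick reddish fired-clay disc, 42 mm diameter, 24 mm thick, lying flat; its side is upright from 4 to 20 mm above its underside, a dark dot marks the centre of its top. Origin at the centre of the underside, z up. About 60 g.
- storage_tray: White shallow tray, fixed, 160 mm along its x, 210 mm along its y, rim 18 mm high, walls and floor 5 mm thick. Origin at the centre of the underside. At the start the whorl lies near its (20, 0) mm; the containers stand near (-36, 0), (20, 60) and (20, -60) mm, which one where differs from start to start.
- side_tray: Bare metal shallow tray, fixed, empty at the start, where the containers are put aside: 220 mm along its x, 150 mm along its y, rim 18 mm high, walls and floor 5 mm thick. Origin at the centre of the underside.
- balance: Grey laboratory balance, fixed, body 190 mm along x by 160 mm along y, top 46 mm high, with a steel round pan of 110 mm diameter whose upper face is 60 mm above the table. Origin at table height exactly below the centre of the pan; the body reaches from x = -115 to +75 mm, the dark display lies on the -x side.
- brush_pot: Bystander, loose: blue pot, 68 mm diameter, 85 mm tall, with wooden sticks and brushes standing in it up to about 200 mm. Origin at the centre of the underside. Leave alone.
- supply_box: Bystander, loose: black box 60 x 100 x 35 mm. Origin at the centre of the underside. Leave alone.

How it is judged:
By the outcome, as a careful person would: the job done as asked, in the order asked, and still so for the second after the job is handed in, with the robot touching nothing.
It also fails if it takes over 144 s, if anything falls off the work surface, if the arm or the gripper's body presses on something with over 40 N, if the wrist force passes 120 N, or if a joint passes its speed limit or range.

### The arm

A 6-joint arm with a two-finger parallel gripper is mounted at the origin on the work surface. World frame = base frame: x ahead of the robot, y to its left, z up, the work surface at z = 0. Lengths are in m, angles in rad, forces in N, time in s.
With the tool pointing down it reaches from about 0.375 to 0.925 m from the base axis. Payload 5.7 kg.
Tool frame: the origin (TCP) lies on the centre line of the jaws, within the pads' length; the fingertips stand 17 mm ahead of it and the grasp point (between the pads) lies 2 mm behind it; z points along the fingers, y is the line along which they close (so a half turn about z gives the same grasp; the last joint's range is limited). The gripper opens to 88 mm and grips with 3 to 60 N. Pads are 20 mm wide; open, the fingers measure 115 mm over their backs; the gripper's body (75 mm by 178 mm) begins 61 mm behind the grasp point.
Start: joints at [1.188, 0.359, 1.51, -0, 1.272, -0.115], TCP at [0.159, 0.579, 0.24] pointing down, gripper open.
Joint ranges: [-2.97, 2.97], [-1.01, 2.36], [0.21, 2.38], [-0.96, 4.11], [0.2, 2.71], [-2.98, 2.98]. Speed limits (rad/s): [2.39, 2.39, 3.14, 3.14, 3.14, 3.14].

### API

Orientations are given as a unit quaternion [w, x, y, z].
In Python, from bench import arm gives the robot as it stands.
- The arm moves only by the tool carry_out, never from a script. Its argument "rows" is a list of rows, each a list of 7 numbers: the shift along the tool's x, y, z in mm, then the turn, a rotation vector about the tool's x, y, z in degrees, then the opening, from -1 (shut) to 1 (fully open). In form: [[dx, dy, dz, ax, ay, az, gripper], ...]. A call has exactly 8 rows; each row shifts and turns the commanded pose from where the row before left it, along the tool's axes as they then stand; what a row does not reach is not made up. A row lasts 1/12 s, in which the tool goes at most 41.7 mm and 7.16 degrees, less where a joint would pass 70% of its speed; a pose out of reach is approached as far as the arm can. A call with a gripper value outside its range is refused whole. The fingers move at their own pace and stop on an object; "squeeze" is the grip in N (left out, the last holds). Time passes only in rows, so rows that do not move let the fingers close, or fill a call up. It gives the time, the measured TCP pose, the force, the opening and the grip force at its end, in the units of the state.
- arm.read_state(): the state, without advancing time (a new reading comes with each control period).
- arm.read_camera(name): name is "scene" or "side" or "wrist"; returns (picture, depth): 480x640x3 uint8, red, green, blue; 480x640 float32, m along the optical axis (not along the pixel's ray), 0 where there is no reading.
- arm.camera_model(name): a dict with "vfov" (degrees; the focal length in pixels is half the picture's height over the tangent of half this angle, whatever the lens; pixels are square), "cx", "cy" (the principal point, pixels), "dist" ([k1, k2, p1, p2, k3] as OpenCV has them; the pictures are not rectified), "origin" and "orientation" of the camera in the world. Camera axes: x right, y up, looking along -z (the intrinsics and any distortion apply to the point x, -y, -z); pixel columns grow to the right and rows downward; lengths in m; the calibration is good to about 2 mm. A picture is of the moment at which its call begins: read the wrist's pose just before it. camera_model takes no time and is no camera call; for the wrist camera it gives the pose at the moment of the call.
- arm.close_job(): hands the job in; it is judged then, once.
The state is a dict: "time": time; "joint_positions": joint angles; "joint_vel": joint speeds; "effort": joint torques, N m; "tcp_pos": TCP position; "tool_rot": TCP orientation; "contact_force": force on the tool from outside, world axes, zero at the start; "moment": the same for the moment, N m; "width": finger opening in m; "grip_force": force on a finger pad.
Only numpy, scipy, OpenCV 4.12 (cv2) and the standard library are available. Lean on these libraries where they do the work, as an engineer would, in place of code of your own. Each camera call takes 0.05 s, during which the arm holds its last target. There are 200 camera calls.

## Working session

There is one attempt and no reset: what is moved stays moved. The work goes in short steps, Python scripts to look and compute and a tool call to move; the robot and the scene stay as the last step left them, time stands still between calls to the robot, and variables do not carry over. Pictures are saved under pics/ and viewed, at most 14 in all, crops included, and the job is handed in when it is done.

Besides the shell and the picture viewer there is one more tool, called after "Request:" by a JSON object that holds its "name" and its "arguments". carry_out: Moves the arm, as the interface text tells. Its arguments: {"type":"object","properties":{"rows":{"type":"array"},"squeeze":{"type":"number"}},"required":["rows"]}

```bash
ls; mkdir -p pics; python3 - <<'E'
from bench import arm
import cv2,json
print(arm.read_state())
for n in ["scene","side","wrist"]:
    print(n,arm.camera_model(n))
    p,d=arm.read_camera(n); cv2.imwrite(f"pics/{n}0.png",p[:,:,::-1])
    import numpy as np; np.savez(f"pics/{n}0.npz",p=p,d=d)
E
```

```text
pics
{'time': 0.0, 'joint_positions': array([ 1.18788204e+00,  3.59524720e-01,  1.51143728e+00,  1.18642703e-05,
        1.27250414e+00, -1.15098302e-01]), 'joint_vel': array([-0.00155395, -0.00033943, -0.00017257, -0.00025295, -0.00073522,
        0.00100533]), 'effort': array([ 8.71443772e-04, -5.15353525e+01, -2.70729858e+01,  6.74238615e-02,
        3.48140812e-02, -1.23946083e-04]), 'tcp_pos': array([0.15852668, 0.57798623, 0.23879599]), 'tool_rot': array([-2.36345459e-04,  1.33509833e-01,  9.91047046e-01, -9.06454230e-04]), 'contact_force': array([ 0.60268309, -0.0776757 ,  1.49640154]), 'moment': array([-0.06562159, -0.00379782, -0.00409398]), 'grip_force': 0.0, 'width': 0.08812993296717542}
scene {'vfov': 49.10865811777217, 'cx': 315.8372601888371, 'cy': 233.95600749185425, 'dist': array([-0.0595255,  0.       ,  0.       ,  0.       ,  0.       ]), 'origin': array([1.15925644, 0.18228832, 0.96130038]), 'orientation': array([0.54218996, 0.15802331, 0.22262428, 0.79466793])}
side {'vfov': 52.538092404535156, 'cx': 322.8024590997195, 'cy': 233.34385444023064, 'dist': array([-0.13250417,  0.        ,  0.        ,  0.        ,  0.        ]), 'origin': array([0.01344331, 0.75057736, 0.67033222]), 'orientation': array([-0.27007955, -0.1570214 ,  0.45401175,  0.83443073])}
wrist {'vfov': 69.56499661325057, 'cx': 321.12299797461526, 'cy': 238.6837445828809, 'dist': array([0.01754759, 0.        , 0.        , 0.        , 0.        ]), 'origin': array([0.07815133, 0.59960505, 0.38547649]), 'orientation': array([ 0.78617824, -0.12161138, -0.09219858,  0.59886048])}
```

View pics/scene0.png

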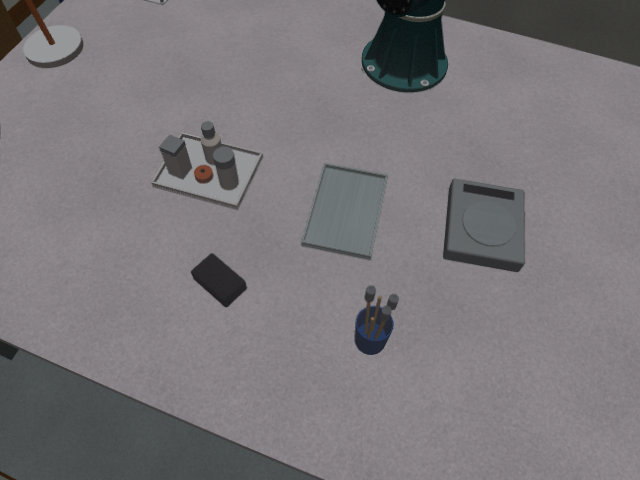

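View pics/side0.png

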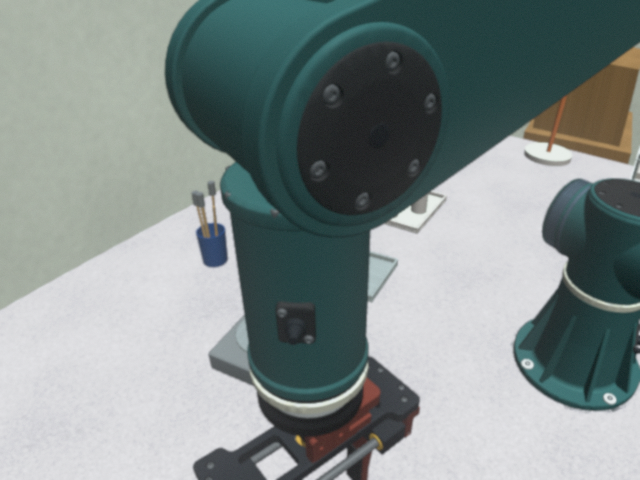

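View pics/wrist0.png

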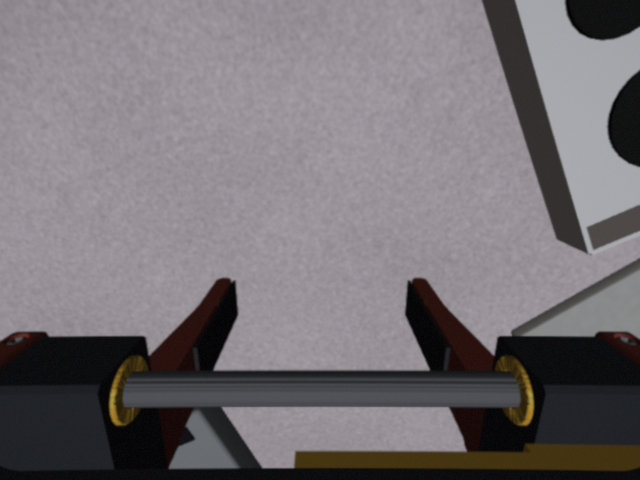

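The scene view shows the storage tray around (208,168) with tin (175,158), bottle (211,142), jar (226,168) and whorl (203,174). The side tray is at (345,210), the balance pan at (489,223), the box at (219,280) and the pot at (372,330). In the side view the arm blocks most of the scene. The wrist view shows nothing useful yet.

```bash
cat > h.py <<'E'
import numpy as np,cv2
from scipy.spatial.transform import Rotation as R
from bench import arm
def rot(q): return R.from_quat([q[1],q[2],q[3],q[0]]).as_matrix()
def K(m):
    f=240/np.tan(np.radians(m["vfov"]/2)); return np.array([[f,0,m["cx"]],[0,f,m["cy"]],[0,0,1.]])
def rays(m,uv):
    n=cv2.undistortPoints(np.asarray(uv,float).reshape(-1,1,2),K(m),np.asarray(m["dist"])).reshape(-1,2)
    return np.c_[n[:,0],-n[:,1],-np.ones(len(n))]@rot(m["orientation"]).T   # unit depth
def plane(m,uv,z):
    r=rays(m,uv); o=np.asarray(m["origin"]); return o+r*((z-o[2])/r[:,2])[:,None]
def cloud(m,d):
    v,u=np.mgrid[0:480,0:640]; r=rays(m,np.c_[u.ravel(),v.ravel()])
    return (np.asarray(m["origin"])+r*d.reshape(-1,1)).reshape(480,640,3)
def shot(n,tag):
    m=arm.camera_model(n); p,d=arm.read_camera(n); cv2.imwrite(f"pics/{tag}.png",p[:,:,::-1]); np.savez(f"pics/{tag}.npz",p=p,d=d,**m); return m,p,d
E
python3 - <<'E'
from h import *
m=arm.camera_model("scene"); f=np.load("pics/scene0.npz"); p,d=f["p"],f["d"]
C=cloud(m,d)
np.set_printoptions(precision=4,suppress=True)
for nm,(u,v) in dict(table=(300,320),tintop=(174,145),caps=(208,128),jartop=(224,154),whorl=(203,172),pan=(489,223),sidefloor=(345,210),body=(489,258)).items():
    print(nm,C[v,u],(d[v-3:v+4,u-3:u+4]==0).sum())
# corner pixels on rim plane
for nm,z,pts in [("storage",.018,[(187,135),(263,153),(238,206),(153,185)]),("side",.018,[(325,165),(387,176),(371,257),(303,246)]),("bal",.046,[(454,180),(525,189),(523,264),(446,255)])]:
    P=plane(m,pts,z); print(nm,P[:,:2].round(3).tolist(),P.mean(0)[:2])
# above-table heights within tray
x=C[120:215,145:270].reshape(-1,3); 
for lo,hi in [(.07,.13),(.092,.098),(.106,.114),(.097,.104)]:
    s=x[(x[:,2]>lo)&(x[:,2]<hi)]; print(lo,hi,len(s),s.mean(0) if len(s) else 0)
E
```

```text
table [0.7991 0.0192 0.0017] 0
tintop [ 0.5629 -0.3689  0.1   ] 0
caps [ 0.5023 -0.3155  0.1133] 0
jartop [ 0.5501 -0.2539  0.1057] 0
whorl [ 0.5601 -0.3135  0.0288] 0
pan [0.4821 0.3117 0.061 ] 0
sidefloor [0.5248 0.0147 0.0058] 0
body [0.5526 0.331  0.0434] 0
storage [[0.467, -0.408], [0.452, -0.215], [0.609, -0.204], [0.627, -0.407]] [ 0.5387 -0.3084]
side [[0.432, -0.068], [0.409, 0.074], [0.623, 0.106], [0.65, -0.034]] [0.5288 0.0195]
bal [[0.387, 0.219], [0.352, 0.371], [0.543, 0.398], [0.58, 0.247]] [0.4654 0.3088]
0.07 0.13 1333 [ 0.5459 -0.3142  0.0947]
0.092 0.098 158 [ 0.5574 -0.3302  0.0956]
0.106 0.114 99 [ 0.5261 -0.2879  0.1093]
0.097 0.104 439 [ 0.5553 -0.3332  0.1005]
```

```bash
cat >> h.py <<'E'
def go(x,y,z,yaw=None):
    """print shift in tool axes (mm) to reach world x,y,z and turn about tool z (deg) so tool y points at +y rotated by yaw deg"""
    s=arm.read_state(); T=rot(s["tool_rot"]); d=T.T@(np.array([x,y,z])-s["tcp_pos"])*1000
    a=np.degrees(np.arctan2(-T[0,1],T[1,1]))
    print("t %.2f"%s["time"],"tcp",s["tcp_pos"].round(4),"tooly yaw %.1f"%a,"tilt",T[:2,2].round(4),"shift",d.round(1),"turn_z",None if yaw is None else round(-(yaw-a),2),"w %.1f"%(s["width"]*1e3))
E
python3 - <<'E'
from h import *
m=arm.camera_model("wrist"); print(-rot(m["orientation"])[:,2])
go(.42,.35,.30,4.7)
E
```

```text
[ 0.29070427 -0.08059125 -0.95341286]
t 0.15 tcp [0.1586 0.5782 0.239 ] tooly yaw -15.3 tilt [-0.0005 -0.0013] shift [-312.5 -150.9  -60.8] turn_z -20.04 w 87.8
```

Request:
{"name": "carry_out", "arguments": {"rows": [[0,0,0,0,0,-6.7,1],[0,0,0,0,0,-6.7,1],[0,0,0,0,0,-6.6,1],[-20,-20,-5,0,0,0,1],[-25,-25,-7,0,0,0,1],[-25,-25,-7,0,0,0,1],[-25,-25,-7,0,0,0,1],[-25,-25,-7,0,0,0,1]]}}

```text
time: 0.82
tcp_pos: [0.2888, 0.4674, 0.2726]
tool_rot: [-0.0, -0.041, 0.999, -0.0]
contact_force: [-0.2, 0.7, 0.1]
width: 0.0874
grip_force: 0.0
```

Request:
{"name": "carry_out", "arguments": {"rows": [[-25,-25,-7,0,0,0,1],[-25,-25,-7,0,0,0,1],[-25,-25,-7,0,0,0,1],[-25,-25,-7,0,0,0,1],[-22,-29,0,0,0,0,1],[-5,-30,0,0,0,0,1],[-5,-30,0,0,0,0,1],[-5,-30,0,0,0,0,1]]}}

```text
time: 1.48
tcp_pos: [0.4427, 0.26, 0.3003]
tool_rot: [-0.0, -0.04, 0.999, -0.0]
contact_force: [0.2, -0.7, -0.4]
width: 0.0875
grip_force: 0.0
```

```bash
python3 - <<'E'
from h import *
go(.58,-.30,.30,4.7)
E
```

```text
t 1.48 tcp [0.4427 0.26   0.3003] tooly yaw 4.6 tilt [-0.0006 -0.0004] shift [-9.150e+01 -5.692e+02  4.000e-01] turn_z -0.06 w 87.5
```

Request:
{"name": "carry_out", "arguments": {"rows": [[-7,-36,0,0,0,0,1],[-8,-36,0,0,0,0,1],[-8,-36,0,0,0,0,1],[-8,-36,0,0,0,0,1],[-8,-36,0,0,0,0,1],[-8,-36,0,0,0,0,1],[-8,-36,0,0,0,0,1],[-8,-36,0,0,0,0,1]]}}

```text
time: 2.15
tcp_pos: [0.5286, -0.0222, 0.3005]
tool_rot: [-0.0, -0.041, 0.999, 0.0]
contact_force: [-0.3, -0.3, 0.6]
width: 0.0877
grip_force: 0.0
```

Request:
{"name": "carry_out", "arguments": {"rows": [[-8,-36,0,0,0,0,1],[-8,-36,0,0,0,0,1],[-8,-36,0,0,0,0,1],[-9,-36,0,0,0,0,1],[-9,-36,0,0,0,0,1],[-9,-36,0,0,0,0,1],[-9,-36,0,0,0,0,1],[-8,-32,0,0,0,0,1]]}}

```text
time: 2.82
tcp_pos: [0.6196, -0.3003, 0.3002]
tool_rot: [-0.0, -0.04, 0.999, -0.0]
contact_force: [-0.6, 0.5, -0.9]
width: 0.0878
grip_force: 0.0
```

Request:
{"name": "carry_out", "arguments": {"rows": [[0,-9,0,0,0,0,1],[0,0,0,0,0,0,1],[0,0,0,0,0,0,1],[0,0,0,0,0,0,1],[0,0,0,0,0,0,1],[0,0,0,0,0,0,1],[0,0,0,0,0,0,1],[0,0,0,0,0,0,1]]}}

```text
time: 3.48
tcp_pos: [0.6202, -0.3061, 0.3011]
tool_rot: [0.0, -0.041, 0.999, -0.0]
contact_force: [-0.7, 0.9, 0.7]
width: 0.0876
grip_force: 0.0
```

```bash
python3 - <<'E'
from h import *
go(.58,-.30,.30,4.7)
m,p,d=shot("wrist","w1"); print(m["origin"])
shot("side","s1"); shot("scene","c1")
E
```

```text
t 3.48 tcp [ 0.6202 -0.3061  0.3011] tooly yaw 4.7 tilt [ 0.0002 -0.0003] shift [39.6  9.3  1. ] turn_z 0.01 w 87.6
[ 0.53698751 -0.31355314  0.44760439]
```

View pics/w1.png

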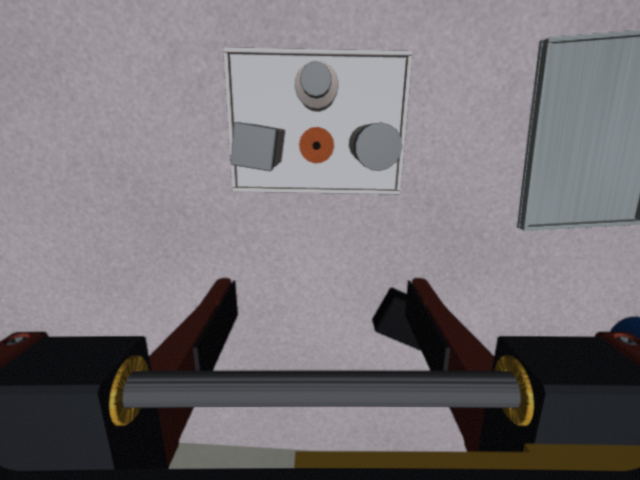

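View pics/s1.png

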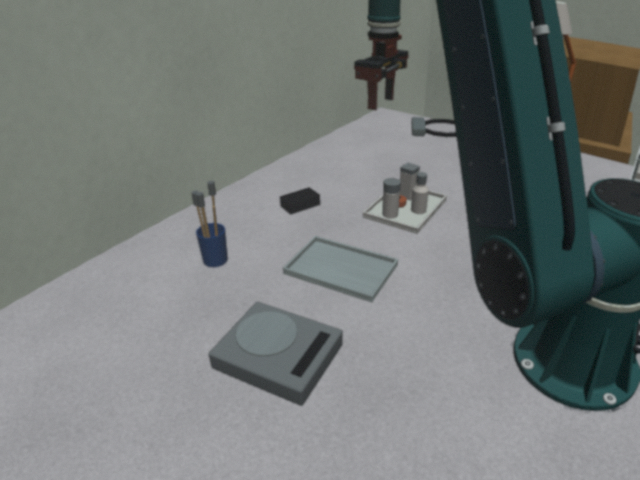

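The wrist view from nearly straight above shows the bottle cap at (316,79), tin top at (256,146), jar top at (378,147) and whorl at (316,145). The tray corners are near (226,50), (410,53), (400,191) and (235,188). In the side view the side tray, balance and containers are all clear.

```bash
cat >> h.py <<'E'
def load(t): f=np.load(f"pics/{t}.npz"); return f,f["p"],f["d"]
def top(m,d,u,v,z,tol=.006,rad=45):
    """plane points of the contour of the flat top seen at pixel u,v"""
    Z=cloud(m,d)[:,:,2]; z0=np.median(Z[v-3:v+4,u-3:u+4])
    k=(abs(Z-z0)<tol).astype(np.uint8); c=np.zeros_like(k); cv2.circle(c,(u,v),rad,1,-1); k&=c
    n,l=cv2.connectedComponents(k); k=(l==l[v,u]).astype(np.uint8)
    ct=max(cv2.findContours(k,cv2.RETR_EXTERNAL,cv2.CHAIN_APPROX_NONE)[0],key=cv2.contourArea).reshape(-1,2)
    return plane(m,ct,z)[:,:2].astype(np.float32),z0
E
python3 - <<'E'
from h import *
m,p,d=load("w1")
for n,u,v,z in [("bottle",316,79,.115),("tin",256,146,.1),("jar",378,147,.105),("whorl",316,145,.029)]:
    P,z0=top(m,d,u,v,z)
    print(n,"z %.4f"%z0,"encl",np.round(cv2.minEnclosingCircle(P*1000),1).tolist() if 0 else [np.round(x,1) for x in cv2.minEnclosingCircle(P*1000)],"rect",cv2.minAreaRect(P*1000),"ell",[np.round(x,1) for x in cv2.fitEllipse(P*1000)])
C=cloud(m,d); print("table z",C[250,320,2],C[230,150,2],"tray floor",C[175,340,2],C[70,260,2],"side floor",C[150,590])
hsv=cv2.cvtColor(p,cv2.COLOR_RGB2HSV)
k=((hsv[:,:,0]<15)&(hsv[:,:,1]>150)&(hsv[:,:,2]>90)).astype(np.uint8); k[250:]=0
ct=max(cv2.findContours(k,0,1)[0],key=cv2.contourArea).reshape(-1,2)
dot=((p.sum(2)<120)); dot[:130]=0;dot[160:]=0;dot[:,:300]=0;dot[:,332:]=0
v,u=np.nonzero(dot); print("dot",u.mean(),v.mean(),plane(m,[[u.mean(),v.mean()]],.029)); print("whorl red",cv2.minEnclosingCircle(plane(m,ct,.025)[:,:2].astype(np.float32)*1000))
# dark mask of grey tops
for n,uv in [("storage",[(225,49),(411,52),(401,192),(234,189)])]:
    P=plane(m,uv,.018)[:,:2]; print(n,P.round(4).tolist(),P.mean(0)); print(cv2.minAreaRect(P.astype(np.float32)*1000))
E
```

```text
bottle z 0.1167 encl [array([ 495.9, -321.2]), np.float64(14.1)] rect ((496.1020202636719, -321.2444763183594), (27.126846313476562, 26.431568145751953), 4.657064914703369) ell [array([ 496. , -321.4]), array([26.6, 27.6]), np.float64(93.4)]
tin z 0.1013 encl [array([ 800.3, -293.7]), np.float64(456.6)] rect ((708.0200805664062, -301.2318115234375), (553.0759887695312, 840.984619140625), 4.627939701080322) ell [array([ 728.7, -299.3]), array([635.5, 860.6]), np.float64(4.7)]
jar z 0.1064 encl [array([ 548.5, -257.4]), np.float64(22.5)] rect ((548.957763671875, -256.916015625), (43.44546890258789, 44.140621185302734), 4.573349952697754) ell [array([ 548.7, -257.4]), array([43.3, 43.9]), np.float64(150.4)]
whorl z 0.0313 encl [array([ 555.3, -317.3]), np.float64(20.6)] rect ((555.1619873046875, -317.3287658691406), (40.46535873413086, 40.44428253173828), 76.5412368774414) ell [array([ 555.1, -317.3]), array([39.9, 39.9]), np.float64(98.8)]
table z 0.0014540169033300243 0.00021008415474499387 tray floor 0.006851690691010326 0.004549104586474673 side floor [0.5361129  0.01791052 0.0056633 ]
dot 316.0 145.2439024390244 [[ 0.55555622 -0.31784355  0.029     ]]
whorl red ((555.4122924804688, -317.7273254394531), 19.348583221435547)
storage [[0.4623, -0.4259], [0.4485, -0.2206], [0.6037, -0.2078], [0.6168, -0.4157]] [ 0.53283463 -0.31751986]
((532.8942260742188, -316.86859130859375), (155.74160766601562, 208.34230041503906), 3.7785134315490723)
```

```bash
python3 - <<'E'
from h import *
np.set_printoptions(precision=1,suppress=True)
m,p,d=load("w1"); Z=cloud(m,d)[:,:,2]
k=(Z[115:180,225:290]>.09).astype(np.uint8); print(np.median(Z[140:150,250:260]))
# exclude sides: gray brightness
g=cv2.cvtColor(p,cv2.COLOR_RGB2GRAY)[115:180,225:290]; print(g[31,5:60:3],k[31,5:60:3]); 
for thr in (.09,.096,.098):
    k=(Z[115:180,225:290]>thr).astype(np.uint8); ct=max(cv2.findContours(k,0,cv2.CHAIN_APPROX_NONE)[0],key=cv2.contourArea).reshape(-1,2)+[225,115]
    r=cv2.minAreaRect(plane(m,ct,.1)[:,:2].astype(np.float32)*1000); print(thr,r)
f,p,d=load("c1"); 
for src,ff,n,u,v,z in [("scene","scene0","bottle",208,126,.115),("scene","scene0","tin",174,144,.1),("scene","scene0","jar",224,154,.105),("scene","scene0","pan",489,223,.06),
   ("side","s1","bottle",423,177,.115),("side","s1","tin",410,166,.1),("side","s1","jar",391,182,.105),("side","s1","pan",267,333,.06)]:
    mm=arm.camera_model(src); dd=np.load(f"pics/{ff}.npz")["d"]
    try:
        P,z0=top(mm,dd,u,v,z,.005); c,r=cv2.minEnclosingCircle(P*1000); print(src,n,"z %.4f"%z0,np.array(c),"r",r,"ell",[np.array(x) for x in cv2.fitEllipse(P*1000)])
    except Exception as e: print(n,e)
E
```

```text
0.10132316966702032
[162 118 121 121 123 122 122 123 122 122 122 122 123 123 115  43  52  53
 166] [0 1 1 1 1 1 1 1 1 1 1 1 1 1 1 1 0 0 0]
0.09 ((558.63525390625, -377.56829833984375), (42.84503173828125, 41.332454681396484), 85.15953826904297)
0.096 ((558.584228515625, -377.90753173828125), (42.28075408935547, 41.26078414916992), 85.38160705566406)
0.098 ((558.5634765625, -378.05145263671875), (41.92142868041992, 41.22334671020508), 85.52961730957031)
scene bottle z 0.1147 [ 498.8 -318.3] r 16.190574645996094 ell [array([ 499.4, -319.1]), array([26.3, 30.5]), array(135.8)]
scene tin z 0.0994 [ 563.5 -376.2] r 28.678936004638672 ell [array([ 562.8, -376.1]), array([47.8, 49.8]), array(155.7)]
scene jar z 0.1046 [ 553.3 -254.6] r 24.273178100585938 ell [array([ 552.5, -254.6]), array([43.6, 45.8]), array(118.5)]
scene pan z 0.0598 [481.3 311.3] r 55.32757568359375 ell [array([481. , 311.4]), array([106.9, 108.3]), array(49.5)]
side bottle z 0.1126 [ 492.4 -316.4] r 21.42820167541504 ell [array([ 492.1, -316.2]), array([24.7, 41.1]), array(31.4)]
side tin z 0.1019 [ 557.5 -378.5] r 30.0676326751709 ell [array([ 557.2, -379.2]), array([50. , 52.5]), array(5.)]
side jar z 0.1064 [ 547.7 -255.7] r 27.601303100585938 ell [array([ 546.4, -256.5]), array([44.8, 49.7]), array(12.3)]
side pan z 0.0611 [476.9 309.1] r 57.276756286621094 ell [array([477.3, 309.3]), array([108., 112.]), array(45.1)]
```

```bash
cat >> h.py <<'E'
def proj(m,X):
    Rm=rot(m["orientation"]); c=(np.atleast_2d(X)-m["origin"])@Rm*[1,-1,-1]
    return cv2.projectPoints(c,np.zeros(3),np.zeros(3),K(m),np.asarray(m["dist"]))[0].reshape(-1,2)
E
python3 - <<'E'
from h import *
m,p,d=load("w1"); s=arm.read_state(); T=rot(s["tool_rot"]); t=s["tcp_pos"]
for y in (-.044,0,.044):
    for x in (-.01,.01): print(x,y,proj(m,t+T@[x,y,.017]).round(1).tolist())
g=p.sum(2).astype(int)
for r in (290,296,302): print(r,g[r,215:245].tolist(),g[r,400:430].tolist())
c=p[265:330,205:440,::-1]; cv2.imwrite("pics/tips.png",cv2.resize(c,None,fx=3.2,fy=3.2,interpolation=0))
E
```

```text
-0.01 -0.044 [[238.8, 313.1]]
0.01 -0.044 [[236.0, 278.6]]
-0.01 0 [[321.4, 313.0]]
0.01 0 [[321.4, 278.5]]
-0.01 0.044 [[404.0, 313.0]]
0.01 0.044 [[406.7, 278.5]]
290 [76, 74, 75, 67, 72, 75, 76, 68, 78, 63, 51, 60, 52, 35, 33, 24, 16, 25, 28, 34, 168, 342, 441, 465, 467, 469, 472, 473, 471, 470] [355, 411, 435, 451, 452, 438, 368, 200, 48, 13, 16, 15, 14, 20, 26, 33, 32, 50, 70, 67, 75, 68, 76, 80, 70, 77, 72, 68, 73, 66]
296 [81, 76, 76, 75, 73, 76, 62, 55, 50, 33, 25, 27, 24, 8, 23, 28, 18, 18, 25, 24, 90, 221, 358, 438, 456, 460, 469, 470, 466, 465] [26, 24, 22, 30, 22, 22, 10, 18, 18, 21, 22, 14, 22, 16, 24, 13, 14, 30, 32, 45, 44, 54, 64, 68, 72, 75, 75, 69, 70, 78]
302 [83, 83, 88, 75, 61, 39, 34, 36, 16, 22, 16, 15, 22, 23, 34, 20, 16, 21, 14, 19, 38, 176, 346, 441, 461, 461, 463, 468, 468, 469] [62, 68, 62, 62, 56, 44, 27, 22, 21, 22, 15, 13, 27, 19, 10, 21, 11, 26, 26, 31, 34, 24, 47, 55, 68, 79, 78, 70, 79, 69]
```

View pics/tips.png

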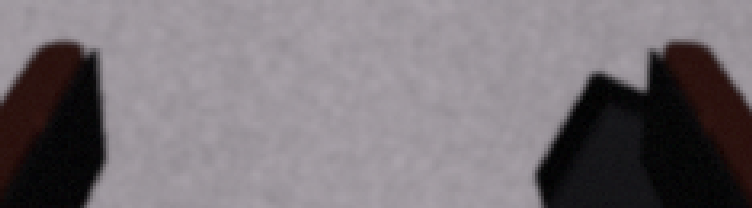

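The fingertips appear at about (235,290) and (407,290). The symmetry plane matches the predicted column within 0.2 px, so I can trust the wrist camera sideways. Next I grasp the bottle by its cap.

Request:
{"name": "carry_out", "arguments": {"rows": [[15,0,12,0,0,0,0.14],[25,-1,17,0,0,0,0.14],[25,-1,17,0,0,0,0.14],[25,-1,17,0,0,0,0.14],[20,-1,15,0,0,0,0.14],[15,-1,12,0,0,0,0.14],[0,0,10,0,0,0,0.14],[0,0,0,0,0,0,0.14]], "squeeze": 25}}

```text
time: 4.3
tcp_pos: [0.4948, -0.3214, 0.1989]
tool_rot: [-0.001, -0.04, 0.999, 0.001]
contact_force: [0.4, 1.4, -0.4]
width: 0.0497
grip_force: 0.0
```

```bash
python3 - <<'E'
from h import *
go(.496,-.3213,.098,4.7)
E
```

```text
t 4.30 tcp [ 0.4948 -0.3214  0.1989] tooly yaw 4.6 tilt [-0.0022  0.0021] shift [ -1.4  -0.2 100.9] turn_z -0.12 w 49.7
```

Request:
{"name": "carry_out", "arguments": {"rows": [[-1,0,15,0,0,0,0.14],[0,0,20,0,0,0,0.14],[0,0,20,0,0,0,0.14],[0,0,20,0,0,0,0.14],[0,0,16,0,0,0,0.14],[0,0,10,0,0,0,0.14],[0,0,0,0,0,0,0.14],[0,0,0,0,0,0,0.14]]}}

```text
time: 4.97
tcp_pos: [0.4979, -0.3221, 0.0999]
tool_rot: [0.0, -0.041, 0.999, -0.0]
contact_force: [0.6, 0.5, 0.0]
width: 0.0495
grip_force: 0.0
```

Request:
{"name": "carry_out", "arguments": {"rows": [[0,0,0,0,0,0,-0.4],[0,0,0,0,0,0,-0.5],[0,0,0,0,0,0,-0.6],[0,0,0,0,0,0,-0.8],[0,0,0,0,0,0,-1],[0,0,0,0,0,0,-1],[0,0,0,0,0,0,-1],[0,0,0,0,0,0,-1]]}}

```text
time: 5.63
tcp_pos: [0.4975, -0.3223, 0.1005]
tool_rot: [0.001, -0.041, 0.999, -0.0]
contact_force: [-0.0, 0.9, 6.6]
width: 0.0274
grip_force: 25.0
```

```bash
python3 - <<'E'
from h import *
go(.59,.027,.23,4.7); s=arm.read_state(); print(s["grip_force"],s["contact_force"])
E
```

```text
t 5.63 tcp [ 0.4975 -0.3223  0.1005] tooly yaw 4.6 tilt [ 0.0012 -0.0009] shift [-120.7  340.5 -129.7] turn_z -0.05 w 27.4
25.00057965517044 [-0.01782655  0.87381753  6.64378448]
```

Request:
{"name": "carry_out", "arguments": {"rows": [[0,0,-4,0,0,0,-1],[0,0,-14,0,0,0,-1],[0,0,-20,0,0,0,-1],[0,0,-22,0,0,0,-1],[0,0,-22,0,0,0,-1],[0,0,-20,0,0,0,-1],[0,0,-18,0,0,0,-1],[0,0,-10,0,0,0,-1]]}}

```text
time: 6.3
tcp_pos: [0.4973, -0.3223, 0.2317]
tool_rot: [0.001, -0.041, 0.999, -0.001]
contact_force: [0.9, 0.4, -1.3]
width: 0.0271
grip_force: 25.0
```

Request:
{"name": "carry_out", "arguments": {"rows": [[-3,9,0,0,0,0,-1],[-6,17,0,0,0,0,-1],[-9,25,0,0,0,0,-1],[-10,29,0,0,0,0,-1],[-10,29,0,0,0,0,-1],[-10,29,0,0,0,0,-1],[-10,29,0,0,0,0,-1],[-10,29,0,0,0,0,-1]]}}

```text
time: 6.97
tcp_pos: [0.5479, -0.1186, 0.228]
tool_rot: [-0.001, -0.041, 0.999, 0.001]
contact_force: [-0.4, -0.7, -1.3]
width: 0.0276
grip_force: 25.0
```

Request:
{"name": "carry_out", "arguments": {"rows": [[-10,29,0,0,0,0,-1],[-10,29,0,0,0,0,-1],[-10,29,0,0,0,0,-1],[-9,25,0,0,0,0,-1],[-8,20,0,0,0,0,-1],[-6,12,0,0,0,0,-1],[0,0,0,0,0,0,-1],[0,0,0,0,0,0,-1]]}}

```text
time: 7.63
tcp_pos: [0.5893, 0.0272, 0.2286]
tool_rot: [-0.001, -0.041, 0.999, -0.0]
contact_force: [-0.2, -0.7, -1.2]
width: 0.0274
grip_force: 25.0
```

```bash
python3 - <<'E'
from h import *
go(.59,.027,.1015,4.7); s=arm.read_state(); print(s["grip_force"],s["contact_force"])
m,p,d=shot("scene","c2"); cv2.imwrite("pics/c2c.png",cv2.resize(p[90:280,130:430,::-1],None,fx=2.6,fy=2.6))
E
```

```text
t 7.63 tcp [0.5893 0.0272 0.2286] tooly yaw 4.7 tilt [-0.002  -0.0005] shift [ -0.9  -0.2 127.1] turn_z 0.04 w 27.4
24.999678432941437 [-0.22747767 -0.68366052 -1.23014191]
```

View pics/c2c.png

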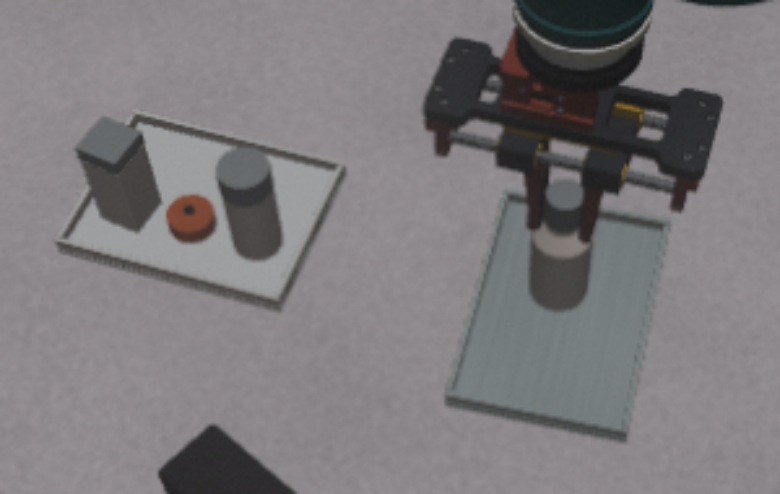

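The bottle hangs upright at crop (560,250), above the side tray. Whorl, tin and jar have not moved.

Request:
{"name": "carry_out", "arguments": {"rows": [[0,0,12,0,0,0,-1],[0,0,22,0,0,0,-1],[0,0,25,0,0,0,-1],[0,0,25,0,0,0,-1],[0,0,20,0,0,0,-1],[0,0,12,0,0,0,-1],[0,0,6,0,0,0,-1],[0,0,4,0,0,0,-1]]}}

```text
time: 8.35
tcp_pos: [0.5892, 0.0256, 0.1027]
tool_rot: [-0.001, -0.04, 0.999, -0.0]
contact_force: [0.1, 0.3, -0.6]
width: 0.0275
grip_force: 25.0
```

Request:
{"name": "carry_out", "arguments": {"rows": [[0,0,1,0,0,0,-1],[0,0,0,0,0,0,-1],[0,0,0,0,0,0,-1],[0,0,0,0,0,0,-0.2],[0,0,0,0,0,0,0],[0,0,0,0,0,0,0.14],[0,0,0,0,0,0,0.14],[0,0,0,0,0,0,0.14]]}}

```text
time: 9.02
tcp_pos: [0.5901, 0.0268, 0.103]
tool_rot: [0.0, -0.041, 0.999, -0.0]
contact_force: [-0.8, 0.5, -0.3]
width: 0.0498
grip_force: 0.0
```

Request:
{"name": "carry_out", "arguments": {"rows": [[0,0,-10,0,0,0,0.14],[0,0,-20,0,0,0,0.14],[0,0,-30,0,0,0,0.14],[0,0,-30,0,0,0,0.14],[0,0,-30,0,0,0,0.14],[0,0,-30,0,0,0,0.14],[0,0,-30,0,0,0,0.3],[0,0,-20,0,0,0,0.3]]}}

```text
time: 9.68
tcp_pos: [0.5907, 0.0268, 0.3069]
tool_rot: [0.002, -0.041, 0.999, -0.0]
contact_force: [-0.1, 0.0, 1.4]
width: 0.0564
grip_force: 0.0
```

```bash
python3 - <<'E'
from h import *
go(.59,.027,.1015,4.7); 
m,p,d=shot("scene","c3"); cv2.imwrite("pics/c3c.png",p[90:280,130:430,::-1])
C=cloud(arm.camera_model("scene"),d); k=(C[:,:,2]>.104)&(C[:,:,2]<.12)&(abs(C[:,:,1]-.027)<.05); print(C[k].mean(0),k.sum())
go(.5485,-.2573,.06,4.7)
E
```

```text
t 9.68 tcp [0.5907 0.0268 0.3069] tooly yaw 4.7 tilt [ 0.0042 -0.0004] shift [  1.6   0.4 205.4] turn_z -0.04 w 56.4
[0.26981171 0.03061522 0.11283346] 426
t 9.73 tcp [0.5925 0.0267 0.3103] tooly yaw 4.7 tilt [ 0.0097 -0.0008] shift [  69.4 -279.1  250.1] turn_z -0.04 w 56.7
```

```bash
python3 - <<'E'
from h import *
for i in range(3): arm.read_camera("side")
m,p,d=shot("wrist","w2"); go(.5485,-.2573,.06,4.7)
print(proj(m,[.59,.0268,.115]))
u,v=proj(m,[.59,.0268,.115])[0].astype(int); P,z0=top(m,d,u,v,.115); print(z0,cv2.minEnclosingCircle(P*1000),cv2.fitEllipse(P*1000))
E
```

```text
t 9.93 tcp [0.5892 0.0269 0.3018] tooly yaw 4.7 tilt [-0.0015 -0.    ] shift [  63.3 -279.9  241.9] turn_z -0.04 w 57.1
[[321.68963475 217.05458051]]
0.11672224646806761 ((588.4431762695312, 27.0263614654541), 14.220930099487305) ((588.4929809570312, 27.156517028808594), (26.656002044677734, 27.67587661743164), 94.06341552734375)
```

View pics/w2.png

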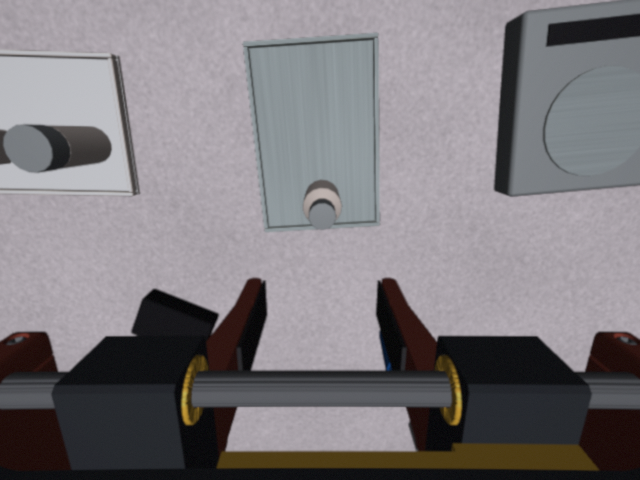

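The bottle stands upright in the side tray with its cap at (322,214). That agrees with the release pose to 0.2 mm in y. Jar next.

Request:
{"name": "carry_out", "arguments": {"rows": [[4,-18,0,0,0,0,0.41],[8,-35,0,0,0,0,0.41],[8,-35,0,0,0,0,0.41],[8,-35,0,0,0,0,0.41],[8,-35,0,0,0,0,0.41],[8,-35,0,0,0,0,0.41],[8,-35,0,0,0,0,0.41],[6,-28,0,0,0,0,0.41]]}}

```text
time: 10.6
tcp_pos: [0.5512, -0.235, 0.3004]
tool_rot: [-0.002, -0.04, 0.999, 0.001]
contact_force: [0.5, 0.2, 0.6]
width: 0.0617
grip_force: 0.0
```

Request:
{"name": "carry_out", "arguments": {"rows": [[4,-16,10,0,0,0,0.41],[1,-8,20,0,0,0,0.41],[0,0,30,0,0,0,0.41],[0,0,25,0,0,0,0.41],[0,0,15,0,0,0,0.41],[0,0,0,0,0,0,0.41],[0,0,0,0,0,0,0.41],[0,0,0,0,0,0,0.41]]}}

```text
time: 11.27
tcp_pos: [0.55, -0.2574, 0.2028]
tool_rot: [-0.0, -0.041, 0.999, 0.0]
contact_force: [-0.0, -0.8, -0.4]
width: 0.0617
grip_force: 0.0
```

```bash
python3 - <<'E'
from h import *
for i in range(3): arm.read_camera("side"); go(.549,-.257,.06,4.7)
E
```

```text
t 11.32 tcp [ 0.5504 -0.2576  0.2035] tooly yaw 4.7 tilt [ 0.0009 -0.0007] shift [  1.5   0.9 143.5] turn_z -0.03 w 62.1
t 11.37 tcp [ 0.5506 -0.2578  0.2038] tooly yaw 4.7 tilt [ 0.0016 -0.0012] shift [  1.8   1.1 143.8] turn_z -0.03 w 61.8
t 11.42 tcp [ 0.5507 -0.2578  0.204 ] tooly yaw 4.7 tilt [ 0.0019 -0.0013] shift [  1.9   1.1 144. ] turn_z -0.03 w 61.9
```

Request:
{"name": "carry_out", "arguments": {"rows": [[1,0.5,15,0,0,0,0.41],[0,0,30,0,0,0,0.41],[0,0,30,0,0,0,0.41],[0,0,30,0,0,0,0.41],[0,0,20,0,0,0,0.41],[0,0,12,0,0,0,0.41],[0,0,6,0,0,0,0.41],[0,0,0,0,0,0,0.41]]}}

```text
time: 12.08
tcp_pos: [0.5489, -0.257, 0.0594]
tool_rot: [-0.0, -0.041, 0.999, 0.0]
contact_force: [-1.0, -0.2, 0.6]
width: 0.0621
grip_force: 0.0
```

Request:
{"name": "carry_out", "arguments": {"rows": [[0,0,0,0,0,0,0.41],[0,0,0,0,0,0,0.2],[0,0,0,0,0,0,0.1],[0,0,0,0,0,0,0],[0,0,0,0,0,0,-0.3],[0,0,0,0,0,0,-1],[0,0,0,0,0,0,-1],[0,0,0,0,0,0,-1]]}}

```text
time: 12.75
tcp_pos: [0.5496, -0.2574, 0.0608]
tool_rot: [0.001, -0.041, 0.999, -0.001]
contact_force: [-0.7, 1.5, 6.5]
width: 0.0447
grip_force: 25.0
```

```bash
python3 - <<'E'
from h import *
go(.524,.0165,.19,4.7); s=arm.read_state(); print(s["grip_force"],s["contact_force"])
E
```

```text
t 12.75 tcp [ 0.5496 -0.2574  0.0608] tooly yaw 4.7 tilt [ 0.0016 -0.001 ] shift [   3.1  274.9 -129.5] turn_z -0.05 w 44.7
24.986345171928406 [-0.66320723  1.49189567  6.543865  ]
```

Request:
{"name": "carry_out", "arguments": {"rows": [[0,0,-4,0,0,0,-1],[0,0,-14,0,0,0,-1],[0,0,-20,0,0,0,-1],[0,0,-22,0,0,0,-1],[0,0,-22,0,0,0,-1],[0,0,-20,0,0,0,-1],[0,0,-18,0,0,0,-1],[0,5,-10,0,0,0,-1]]}}

```text
time: 13.42
tcp_pos: [0.5493, -0.2531, 0.192]
tool_rot: [0.001, -0.04, 0.999, -0.001]
contact_force: [-0.7, -0.5, -1.1]
width: 0.0444
grip_force: 25.0
```

Request:
{"name": "carry_out", "arguments": {"rows": [[0,12,0,0,0,0,-1],[0,20,0,0,0,0,-1],[0,26,0,0,0,0,-1],[0,28,0,0,0,0,-1],[1,28,0,0,0,0,-1],[1,28,0,0,0,0,-1],[1,28,0,0,0,0,-1],[0,28,0,0,0,0,-1]]}}

```text
time: 14.08
tcp_pos: [0.5273, -0.0524, 0.1882]
tool_rot: [-0.002, -0.041, 0.999, 0.001]
contact_force: [-0.2, 0.1, -1.8]
width: 0.0445
grip_force: 25.0
```

Request:
{"name": "carry_out", "arguments": {"rows": [[0,28,0,0,0,0,-1],[0,22,0,0,0,0,-1],[0,14,0,0,0,0,-1],[0,8,0,0,0,0,-1],[0,0,15,0,0,0,-1],[0,0,20,0,0,0,-1],[0,0,25,0,0,0,-1],[0,0,20,0,0,0,-1]]}}

```text
time: 14.75
tcp_pos: [0.5223, 0.0172, 0.1078]
tool_rot: [-0.001, -0.041, 0.999, 0.0]
contact_force: [0.0, 0.3, -1.7]
width: 0.0446
grip_force: 25.0
```

Request:
{"name": "carry_out", "arguments": {"rows": [[0,0,20,0,0,0,-1],[0,0,10,0,0,0,-1],[0,0,6,0,0,0,-1],[0,0,4,0,0,0,-1],[0,0,2,0,0,0,-1],[0,0,2,0,0,0,-1],[0,0,0,0,0,0,-1],[0,0,0,0,0,0,-1]]}}

```text
time: 15.42
tcp_pos: [0.5241, 0.0168, 0.0663]
tool_rot: [0.001, -0.041, 0.999, -0.0]
contact_force: [-0.4, -0.1, -1.4]
width: 0.0443
grip_force: 25.0
```

```bash
python3 - <<'E'
from h import *
go(.524,.0165,.0608,4.7); s=arm.read_state(); print(s["grip_force"],s["contact_force"])
E
```

```text
t 15.42 tcp [0.5241 0.0168 0.0663] tooly yaw 4.7 tilt [ 0.0012 -0.0002] shift [ 0.1 -0.3  5.5] turn_z -0.05 w 44.3
24.997748136520386 [-0.38685346 -0.06559226 -1.40069506]
```

Request:
{"name": "carry_out", "arguments": {"rows": [[0,0,2,0,0,0,-1],[0,0,2,0,0,0,-1],[0,0,1,0,0,0,-1],[0,0,0.5,0,0,0,-1],[0,0,0.5,0,0,0,-1],[0,0,0,0,0,0,-1],[0,0,0,0,0,0,-1],[0,0,0,0,0,0,-1]]}}

```text
time: 16.08
tcp_pos: [0.524, 0.0169, 0.0607]
tool_rot: [0.001, -0.041, 0.999, -0.0]
contact_force: [-1.9, 0.6, 10.7]
width: 0.0447
grip_force: 25.0
```

Request:
{"name": "carry_out", "arguments": {"rows": [[0,0,0,0,0,0,0],[0,0,0,0,0,0,0.2],[0,0,0,0,0,0,0.3],[0,0,0,0,0,0,0.41],[0,0,0,0,0,0,0.41],[0,0,-5,0,0,0,0.41],[0,0,-15,0,0,0,0.41],[0,0,-20,0,0,0,0.41]]}}

```text
time: 16.75
tcp_pos: [0.5222, 0.0169, 0.099]
tool_rot: [-0.002, -0.041, 0.999, 0.0]
contact_force: [0.5, 0.1, -0.3]
width: 0.0622
grip_force: 0.0
```

Request:
{"name": "carry_out", "arguments": {"rows": [[0,0,-25,0,0,0,0.41],[0,0,-25,0,0,0,0.41],[0,0,-25,0,0,0,0.41],[0,0,-25,0,0,0,0.41],[0,0,-25,0,0,0,0.41],[0,0,-25,0,0,0,0.41],[0,0,-20,0,0,0,0.41],[0,0,-10,0,0,0,0.41]]}}

```text
time: 17.42
tcp_pos: [0.5246, 0.0167, 0.2827]
tool_rot: [0.002, -0.041, 0.999, -0.0]
contact_force: [0.1, 0.5, -0.2]
width: 0.0617
grip_force: 0.0
```

```bash
python3 - <<'E'
from h import *
go(.559,-.378,.06,-4.5)
m,p,d=shot("wrist","w3")
for n,x,y,z in [("jar",.524,.0165,.105),("bottle",.59,.0268,.115)]:
    u,v=proj(m,[x,y,z])[0].astype(int); P,z0=top(m,d,u,v,z); print(n,z0,cv2.minEnclosingCircle(P*1000))
E
```

```text
t 17.42 tcp [0.5246 0.0167 0.2827] tooly yaw 4.7 tilt [ 0.0041 -0.0005] shift [  -1.3 -396.   223. ] turn_z 9.16 w 61.7
jar 0.10653741022511126 ((521.9950561523438, 16.666166305541992), 22.73892593383789)
bottle 0.11657422902717673 ((588.0819702148438, 27.095703125), 14.6830472946167)
```

Request:
{"name": "carry_out", "arguments": {"rows": [[0,-18,0,0,0,0,0.41],[0,-30,0,0,0,0,0.41],[0,-36,0,0,0,0,0.41],[0,-36,0,0,0,0,0.41],[0,-36,0,0,0,0,0.41],[0,-36,0,0,0,0,0.41],[0,-36,0,0,0,0,0.41],[0,-36,0,0,0,0,0.41]]}}

```text
time: 18.13
tcp_pos: [0.5442, -0.2477, 0.2781]
tool_rot: [-0.001, -0.041, 0.999, 0.001]
contact_force: [0.8, -0.1, -0.1]
width: 0.0619
grip_force: 0.0
```

Request:
{"name": "carry_out", "arguments": {"rows": [[0,-36,0,0,0,0,0.41],[0,-36,0,0,0,0,0.41],[-1,-30,0,0,0,0,0.41],[-1,-22,10,0,0,0,0.41],[0,-8,20,0,0,4,0.41],[0,0,30,0,0,5.2,0.41],[0,0,15,0,0,0,0.41],[0,0,5,0,0,0,0.41]]}}

```text
time: 18.8
tcp_pos: [0.5552, -0.3762, 0.1945]
tool_rot: [-0.003, 0.04, 0.999, 0.002]
contact_force: [-0.7, -0.5, -0.7]
width: 0.0619
grip_force: 0.0
```

Request:
{"name": "carry_out", "arguments": {"rows": [[0,0,0,0,0,0,0.41],[0,0,0,0,0,0,0.41],[0,0,0,0,0,0,0.41],[0,0,0,0,0,0,0.41],[0,0,0,0,0,0,0.41],[0,0,0,0,0,0,0.41],[0,0,0,0,0,0,0.41],[0,0,0,0,0,0,0.41]]}}

```text
time: 19.47
tcp_pos: [0.5578, -0.3777, 0.2001]
tool_rot: [0.0, 0.04, 0.999, -0.0]
contact_force: [0.0, -0.0, -0.3]
width: 0.0618
grip_force: 0.0
```

```bash
python3 - <<'E'
from h import *
go(.5595,-.378,.06,-4.5)
E
```

```text
t 19.47 tcp [ 0.5578 -0.3777  0.2001] tooly yaw -4.5 tilt [ 0.0004 -0.0005] shift [-1.600e+00 -1.000e-01  1.401e+02] turn_z -0.04 w 61.8
```

Request:
{"name": "carry_out", "arguments": {"rows": [[-1.5,0,15,0,0,0,0.41],[0,0,30,0,0,0,0.41],[0,0,30,0,0,0,0.41],[0,0,27,0,0,0,0.41],[0,0,20,0,0,0,0.41],[0,0,12,0,0,0,0.41],[0,0,5,0,0,0,0.41],[0,0,0,0,0,0,0.41]]}}

```text
time: 20.13
tcp_pos: [0.5588, -0.3775, 0.0598]
tool_rot: [-0.001, 0.04, 0.999, 0.0]
contact_force: [-0.9, 0.7, -0.7]
width: 0.0618
grip_force: 0.0
```

Request:
{"name": "carry_out", "arguments": {"rows": [[0,0,0,0,0,0,0.41],[0,0,0,0,0,0,0.2],[0,0,0,0,0,0,0.1],[0,0,0,0,0,0,0],[0,0,0,0,0,0,-0.3],[0,0,0,0,0,0,-1],[0,0,0,0,0,0,-1],[0,0,0,0,0,0,-1]]}}

```text
time: 20.8
tcp_pos: [0.5597, -0.3781, 0.0616]
tool_rot: [0.001, 0.04, 0.999, -0.0]
contact_force: [-0.3, 0.9, 5.9]
width: 0.0407
grip_force: 25.0
```

```bash
python3 - <<'E'
from h import *
go(.460,.0065,.19,-4.5); s=arm.read_state(); print(s["grip_force"],s["contact_force"])
E
```

```text
t 20.80 tcp [ 0.5597 -0.3781  0.0616] tooly yaw -4.5 tilt [ 0.001 -0.001] shift [ 129.6  375.4 -128.9] turn_z -0.04 w 40.7
24.996432960033417 [-0.25995387  0.86143325  5.94309428]
```

Request:
{"name": "carry_out", "arguments": {"rows": [[0,0,-4,0,0,0,-1],[0,0,-14,0,0,0,-1],[0,0,-20,0,0,0,-1],[0,0,-22,0,0,0,-1],[0,0,-22,0,0,0,-1],[0,0,-20,0,0,0,-1],[0,0,-18,0,0,0,-1],[0,0,-10,0,0,0,-1]]}}

```text
time: 21.47
tcp_pos: [0.5597, -0.3783, 0.1929]
tool_rot: [0.001, 0.04, 0.999, -0.001]
contact_force: [0.2, -0.0, -1.1]
width: 0.0408
grip_force: 25.0
```

Request:
{"name": "carry_out", "arguments": {"rows": [[3,9,0,0,0,0,-1],[6,18,0,0,0,0,-1],[9,27,0,0,0,0,-1],[11,32,0,0,0,0,-1],[11,32,0,0,0,0,-1],[11,32,0,0,0,0,-1],[11,32,0,0,0,0,-1],[11,32,0,0,0,0,-1]]}}

```text
time: 22.13
tcp_pos: [0.5012, -0.1562, 0.1892]
tool_rot: [-0.001, 0.04, 0.999, 0.001]
contact_force: [1.1, 0.7, -2.0]
width: 0.0411
grip_force: 25.0
```

Request:
{"name": "carry_out", "arguments": {"rows": [[11,32,0,0,0,0,-1],[11,32,0,0,0,0,-1],[11,32,0,0,0,0,-1],[10,28,0,0,0,0,-1],[8,22,0,0,0,0,-1],[5,14,0,0,0,0,-1],[0,0,10,0,0,0,-1],[0,0,20,0,0,0,-1]]}}

```text
time: 22.8
tcp_pos: [0.46, 0.0067, 0.161]
tool_rot: [0.001, 0.039, 0.999, -0.0]
contact_force: [0.7, 0.2, -1.2]
width: 0.041
grip_force: 25.0
```

Request:
{"name": "carry_out", "arguments": {"rows": [[0,0,25,0,0,0,-1],[0,0,25,0,0,0,-1],[0,0,20,0,0,0,-1],[0,0,15,0,0,0,-1],[0,0,6,0,0,0,-1],[0,0,2,0,0,0,-1],[0,0,0,0,0,0,-1],[0,0,0,0,0,0,-1]]}}

```text
time: 23.47
tcp_pos: [0.4604, 0.0053, 0.0681]
tool_rot: [0.0, 0.04, 0.999, -0.0]
contact_force: [1.2, -0.4, -0.7]
width: 0.0409
grip_force: 25.0
```

```bash
python3 - <<'E'
from h import *
go(.460,.0065,.0616,-4.5); s=arm.read_state(); print(s["grip_force"],s["contact_force"])
E
```

```text
t 23.47 tcp [0.4604 0.0053 0.0681] tooly yaw -4.5 tilt [ 0.0005 -0.0001] shift [0.5 1.2 6.5] turn_z -0.04 w 40.9
24.99566227197647 [ 1.24193249 -0.37157669 -0.70281991]
```

Request:
{"name": "carry_out", "arguments": {"rows": [[0,0,2,0,0,0,-1],[0,0,2,0,0,0,-1],[0,0,1.5,0,0,0,-1],[0,0,0.5,0,0,0,-1],[0,0,0.5,0,0,0,-1],[0,0,0,0,0,0,-1],[0,0,0,0,0,0,-1],[0,0,0,0,0,0,-1]]}}

```text
time: 24.13
tcp_pos: [0.4604, 0.0052, 0.0616]
tool_rot: [0.0, 0.04, 0.999, -0.0]
contact_force: [-0.5, 0.9, 6.0]
width: 0.0407
grip_force: 25.0
```

Request:
{"name": "carry_out", "arguments": {"rows": [[0,0,0,0,0,0,0],[0,0,0,0,0,0,0.2],[0,0,0,0,0,0,0.3],[0,0,0,0,0,0,0.41],[0,0,0,0,0,0,0.41],[0,0,-5,0,0,0,0.41],[0,0,-15,0,0,0,0.41],[0,0,-20,0,0,0,0.41]]}}

```text
time: 24.8
tcp_pos: [0.4589, 0.0054, 0.1008]
tool_rot: [-0.002, 0.04, 0.999, 0.0]
contact_force: [-0.5, -0.6, -0.2]
width: 0.0618
grip_force: 0.0
```

Request:
{"name": "carry_out", "arguments": {"rows": [[0,0,-25,0,0,0,0.41],[0,0,-25,0,0,0,0.41],[0,0,-25,0,0,0,0.41],[0,0,-25,0,0,0,0.41],[0,0,-25,0,0,-4.6,0.41],[0,0,-25,0,0,-4.6,0.41],[0,0,-20,0,0,0,0.41],[0,0,-10,0,0,0,0.41]]}}

```text
time: 25.47
tcp_pos: [0.4612, 0.0051, 0.2841]
tool_rot: [0.002, -0.041, 0.999, -0.0]
contact_force: [0.1, -0.4, 1.0]
width: 0.0617
grip_force: 0.0
```

```bash
python3 - <<'E'
from h import *
go(.62,-.306,.30,4.7)
E
```

```text
t 25.47 tcp [0.4612 0.0051 0.2841] tooly yaw 4.7 tilt [ 0.0041 -0.0007] shift [-133. -323.  -15.] turn_z -0.04 w 61.7
```

Request:
{"name": "carry_out", "arguments": {"rows": [[-6,-14,-5,0,0,0,0.41],[-13,-31,-5,0,0,0,0.41],[-13,-32,-5,0,0,0,0.41],[-13,-32,0,0,0,0,0.41],[-13,-32,0,0,0,0,0.41],[-13,-32,0,0,0,0,0.41],[-13,-32,0,0,0,0,0.41],[-13,-32,0,0,0,0,0.41]]}}

```text
time: 26.13
tcp_pos: [0.5762, -0.2245, 0.2954]
tool_rot: [-0.001, -0.04, 0.999, 0.0]
contact_force: [0.9, 0.1, 0.4]
width: 0.0618
grip_force: 0.0
```

Request:
{"name": "carry_out", "arguments": {"rows": [[-13,-32,0,0,0,0,0.41],[-13,-30,0,0,0,0,0.41],[-7,-18,0,0,0,0,0.41],[-3,-6,0,0,0,0,0.41],[0,0,0,0,0,0,0.41],[0,0,0,0,0,0,0.41],[0,0,0,0,0,0,0.41],[0,0,0,0,0,0,0.41]]}}

```text
time: 26.8
tcp_pos: [0.6185, -0.3043, 0.2965]
tool_rot: [-0.0, -0.041, 0.999, 0.0]
contact_force: [-0.9, 0.3, -0.4]
width: 0.062
grip_force: 0.0
```

```bash
python3 - <<'E'
from h import *
for i in range(4): arm.read_camera("side")
m,p,d=shot("wrist","w4"); shot("scene","c4"); shot("side","s4")
u,v=proj(m,[.555,-.317,.029])[0].astype(int); P,z0=top(m,d,u,v,.029); print("whorl",z0,cv2.minEnclosingCircle(P*1000),cv2.fitEllipse(P*1000))
go(.556,-.3175,.025,4.7)
cv2.imwrite("pics/c4c.png",cv2.resize(np.load("pics/c4.npz")["p"][90:280,130:430,::-1],None,fx=2.6,fy=2.6))
E
```

```text
whorl 0.03127791714242795 ((555.1746826171875, -317.3052978515625), 20.536195755004883) ((555.0780029296875, -317.2681884765625), (39.87572479248047, 40.109283447265625), 155.829833984375)
t 27.15 tcp [ 0.619  -0.3056  0.2964] tooly yaw 4.7 tilt [ 0.0002 -0.0002] shift [ 63.8  -6.7 271.4] turn_z -0.03 w 62.0
```

View pics/c4c.png

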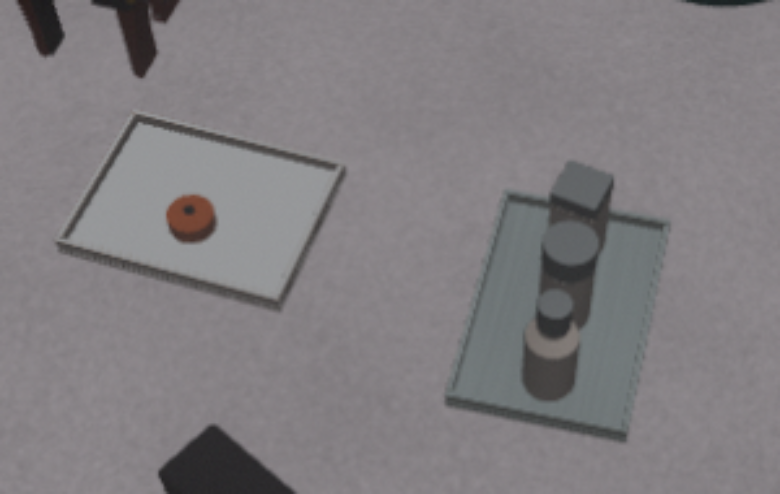

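All three containers stand upright in the side tray: tin (580,200), jar (568,270), bottle (552,350) in the crop. The whorl is within 0.2 mm of its first position, so I take it now.

Request:
{"name": "carry_out", "arguments": {"rows": [[6,0,15,0,0,0,0.41],[14,-2,25,0,0,0,0.41],[14,-2,30,0,0,0,0.41],[14,-2,30,0,0,0,0.41],[11,-0.5,30,0,0,0,0.41],[5,0,30,0,0,0,0.41],[0,0,25,0,0,0,0.41],[0,0,15,0,0,0,0.41]]}}

```text
time: 27.82
tcp_pos: [0.5538, -0.3167, 0.0933]
tool_rot: [-0.002, -0.04, 0.999, 0.001]
contact_force: [-0.0, 0.4, -0.0]
width: 0.062
grip_force: 0.0
```

Request:
{"name": "carry_out", "arguments": {"rows": [[0,0,0,0,0,0,0.41],[0,0,0,0,0,0,0.41],[0,0,0,0,0,0,0.41],[0,0,0,0,0,0,0.41],[0,0,0,0,0,0,0.41],[0,0,0,0,0,0,0.41],[0,0,0,0,0,0,0.41],[0,0,0,0,0,0,0.41]]}}

```text
time: 28.48
tcp_pos: [0.556, -0.3177, 0.0967]
tool_rot: [0.0, -0.041, 0.999, -0.0]
contact_force: [-0.3, -0.2, -0.5]
width: 0.0618
grip_force: 0.0
```

```bash
python3 - <<'E'
from h import *
go(.556,-.3173,.025,4.7)
E
```

```text
t 28.48 tcp [ 0.556  -0.3177  0.0967] tooly yaw 4.7 tilt [ 0.0006 -0.0006] shift [-0.   0.4 71.7] turn_z -0.04 w 61.8
```

Request:
{"name": "carry_out", "arguments": {"rows": [[0,0.4,10,0,0,0,0.41],[0,0,18,0,0,0,0.41],[0,0,18,0,0,0,0.41],[0,0,12,0,0,0,0.41],[0,0,8,0,0,0,0.41],[0,0,4,0,0,0,0.41],[0,0,0,0,0,0,0.41],[0,0,0,0,0,0,0.41]]}}

```text
time: 29.15
tcp_pos: [0.556, -0.3174, 0.0264]
tool_rot: [0.0, -0.041, 0.999, -0.0]
contact_force: [-0.9, -0.3, 0.3]
width: 0.062
grip_force: 0.0
```

Request:
{"name": "carry_out", "arguments": {"rows": [[0,0,0,0,0,0,0.41],[0,0,0,0,0,0,0.2],[0,0,0,0,0,0,0.1],[0,0,0,0,0,0,0],[0,0,0,0,0,0,-0.3],[0,0,0,0,0,0,-1],[0,0,0,0,0,0,-1],[0,0,0,0,0,0,-1]]}}

```text
time: 29.82
tcp_pos: [0.5559, -0.3173, 0.0266]
tool_rot: [0.0, -0.041, 0.999, -0.0]
contact_force: [-0.4, -0.2, 4.0]
width: 0.0412
grip_force: 25.0
```

```bash
python3 - <<'E'
from h import *
go(.48,.31,.2,4.7); s=arm.read_state(); print(s["grip_force"],s["contact_force"])
m,p,d=load("w2")
for t in ("w2","w3"):
    m,p,d=load(t); q=proj(m,[.48,.31,.06])[0].astype(int); print(q)
    P,z0=top(m,d,q[0]-3,q[1],.06,.004,95); k=cv2.minEnclosingCircle(P*1000); print(z0,k,P.min(0),P.max(0))
E
```

```text
t 29.82 tcp [ 0.5559 -0.3173  0.0266] tooly yaw 4.7 tilt [ 0.0004 -0.0004] shift [  24.7  631.3 -173.7] turn_z -0.04 w 41.2
25.000861070693645 [-0.42616845 -0.2421656   4.00026026]
[596 124]
0.06168064940317736 ((478.9946594238281, 310.0681457519531), 55.93370819091797) [0.4240331  0.25466275] [0.5336821  0.36210796]
[600 188]
0.06191452929714819 ((479.01641845703125, 309.77593994140625), 56.073020935058594) [0.42442158 0.2537819 ] [0.5329795  0.35945365]
```

Request:
{"name": "carry_out", "arguments": {"rows": [[0,0,-5,0,0,0,-1],[0,0,-15,0,0,0,-1],[0,0,-25,0,0,0,-1],[0,0,-30,0,0,0,-1],[0,0,-30,0,0,0,-1],[0,0,-30,0,0,0,-1],[0,0,-24,0,0,0,-1],[0,10,-15,0,0,0,-1]]}}

```text
time: 30.48
tcp_pos: [0.5561, -0.3091, 0.2034]
tool_rot: [0.002, -0.04, 0.999, -0.002]
contact_force: [0.1, 0.1, -0.2]
width: 0.0414
grip_force: 25.0
```

Request:
{"name": "carry_out", "arguments": {"rows": [[0,20,0,0,0,0,-1],[1,28,0,0,0,0,-1],[1,32,0,0,0,0,-1],[1,32,0,0,0,0,-1],[1,32,0,0,0,0,-1],[1,32,0,0,0,0,-1],[1,32,0,0,0,0,-1],[1,32,0,0,0,0,-1]]}}

```text
time: 31.15
tcp_pos: [0.527, -0.0663, 0.1995]
tool_rot: [-0.001, -0.041, 0.999, 0.0]
contact_force: [0.7, 0.8, 0.0]
width: 0.0415
grip_force: 25.0
```

Request:
{"name": "carry_out", "arguments": {"rows": [[1,32,0,0,0,0,-1],[1,32,0,0,0,0,-1],[1,32,0,0,0,0,-1],[1,32,0,0,0,0,-1],[1,32,0,0,0,0,-1],[1,32,0,0,0,0,-1],[1,32,0,0,0,0,-1],[1,32,0,0,0,0,-1]]}}

```text
time: 31.82
tcp_pos: [0.498, 0.1877, 0.1996]
tool_rot: [-0.001, -0.041, 0.999, -0.0]
contact_force: [-0.2, 0.4, -1.0]
width: 0.0415
grip_force: 25.0
```

Request:
{"name": "carry_out", "arguments": {"rows": [[2,32,0,0,0,0,-1],[2,32,0,0,0,0,-1],[2,25,0,0,0,0,-1],[2,18,0,0,0,0,-1],[2,8,0,0,0,0,-1],[0,0,0,0,0,0,-1],[0,0,0,0,0,0,-1],[0,0,0,0,0,0,-1]]}}

```text
time: 32.48
tcp_pos: [0.4802, 0.2986, 0.1999]
tool_rot: [-0.0, -0.04, 0.999, -0.0]
contact_force: [0.5, -0.2, -0.4]
width: 0.0413
grip_force: 25.0
```

```bash
python3 - <<'E'
from h import *
for i in range(3): arm.read_camera("side")
m,p,d=shot("wrist","w5")
go(.479,.31,.0815,4.7); s=arm.read_state(); print(s["grip_force"],s["contact_force"])
for n in ("scene","side"):
    mm,pp,dd=shot(n,n+"5")
E
```

```text
t 32.68 tcp [0.4807 0.2988 0.2002] tooly yaw 4.6 tilt [-0.0001 -0.0003] shift [  0.8  11.4 118.7] turn_z -0.12 w 41.7
24.99985127509717 [-0.20233383  0.87492384 -1.21769593]
```

View pics/w5.png

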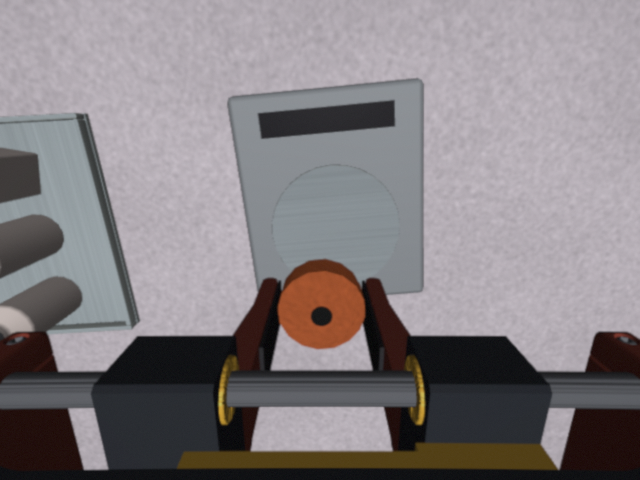

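```bash
python3 - <<'E'
from h import *
m,p,d=load("w5"); Z=cloud(m,d)[:,:,2]; k=((Z>.055)&(Z<.07)).astype(np.uint8); k[:150]=0;k[245:]=0;k[:,:240]=0;k[:,430:]=0
k=cv2.morphologyEx(k,cv2.MORPH_OPEN,np.ones((5,5)))
ct=max(cv2.findContours(k,0,cv2.CHAIN_APPROX_NONE)[0],key=cv2.contourArea).reshape(-1,2); ct=ct[ct[:,1]<243]
P=plane(m,ct,.06)[:,:2]; A=np.c_[2*P,np.ones(len(P))]; s=np.linalg.lstsq(A,(P**2).sum(1),rcond=None)[0]; print(s[:2],np.sqrt(s[2]+s[0]**2+s[1]**2),len(ct))
E
```

```text
[0.4752249  0.31020094] 0.052131017093426095 237
```

The pan is visible at about (336,228) and the whorl is held level at (321,305). The pan centre fits as (0.479, 0.310).

Request:
{"name": "carry_out", "arguments": {"rows": [[1,4,10,0,0,0,-1],[0,5,18,0,0,0,-1],[0,2.4,22,0,0,0,-1],[0,0,22,0,0,0,-1],[0,0,18,0,0,0,-1],[0,0,12,0,0,0,-1],[0,0,6,0,0,0,-1],[0,0,3,0,0,0,-1]]}}

```text
time: 33.45
tcp_pos: [0.4776, 0.3107, 0.0876]
tool_rot: [-0.001, -0.041, 0.999, -0.0]
contact_force: [-0.2, -0.4, 0.1]
width: 0.0417
grip_force: 25.0
```

Request:
{"name": "carry_out", "arguments": {"rows": [[0,0,2,0,0,0,-1],[0,0,2,0,0,0,-1],[0,0,0,0,0,0,-1],[0,0,0,0,0,0,-1],[0,0,0,0,0,0,-1],[0,0,0,0,0,0,-1],[0,0,0,0,0,0,-1],[0,0,0,0,0,0,-1]]}}

```text
time: 34.12
tcp_pos: [0.4786, 0.3111, 0.0854]
tool_rot: [0.0, -0.041, 0.999, 0.0]
contact_force: [-0.2, 0.5, -0.5]
width: 0.0412
grip_force: 25.0
```

```bash
python3 - <<'E'
from h import *
go(.479,.31,.0816,4.7); s=arm.read_state(); print(s["contact_force"])
E
```

```text
t 34.12 tcp [0.4786 0.3111 0.0854] tooly yaw 4.7 tilt [0.0004 0.0001] shift [-0.3 -1.1  3.8] turn_z -0.04 w 41.2
[-0.18382478  0.48864844 -0.5468621 ]
```

Request:
{"name": "carry_out", "arguments": {"rows": [[0,-1,1,0,0,0,-1],[0,0,1,0,0,0,-1],[0,0,1,0,0,0,-1],[0,0,0.5,0,0,0,-1],[0,0,0.5,0,0,0,-1],[0,0,0,0,0,0,-1],[0,0,0,0,0,0,-1],[0,0,0,0,0,0,-1]]}}

```text
time: 34.78
tcp_pos: [0.4785, 0.3099, 0.0816]
tool_rot: [-0.0, -0.041, 0.999, -0.0]
contact_force: [-1.2, -1.8, 5.3]
width: 0.0413
grip_force: 25.0
```

```bash
python3 - <<'E'
from h import *
go(.479,.31,.0816,4.7); s=arm.read_state(); print(s["contact_force"])
E
```

```text
t 34.78 tcp [0.4785 0.3099 0.0816] tooly yaw 4.7 tilt [-0.0001 -0.0003] shift [-0.5  0.  -0. ] turn_z -0.04 w 41.3
[-1.23443835 -1.75583541  5.25210427]
```

Request:
{"name": "carry_out", "arguments": {"rows": [[0,0,0,0,0,0,0],[0,0,0,0,0,0,0.2],[0,0,0,0,0,0,0.41],[0,0,0,0,0,0,0.41],[0,0,-5,0,0,0,0.41],[0,0,-15,0,0,0,0.41],[0,0,-25,0,0,0,0.41],[0,0,-30,0,0,0,0.41]]}}

```text
time: 35.45
tcp_pos: [0.4772, 0.3094, 0.1557]
tool_rot: [-0.002, -0.041, 0.999, -0.001]
contact_force: [-0.2, 0.4, 0.9]
width: 0.0622
grip_force: 0.0
```

Request:
{"name": "carry_out", "arguments": {"rows": [[0,0,-30,0,0,0,0.41],[0,0,-30,0,0,0,0.41],[0,0,-30,0,0,0,0.41],[0,0,-25,0,0,0,0.41],[0,0,-15,0,0,0,0.41],[0,0,0,0,0,0,0.41],[0,0,0,0,0,0,0.41],[0,0,0,0,0,0,0.41]]}}

```text
time: 36.12
tcp_pos: [0.4778, 0.3097, 0.2849]
tool_rot: [-0.001, -0.041, 0.999, -0.0]
contact_force: [-0.6, -0.0, -0.5]
width: 0.0618
grip_force: 0.0
```

```bash
python3 - <<'E'
from h import *
for i in range(3): arm.read_camera("side")
m,p,d=shot("wrist","w6")
u,v=proj(m,[.479,.31,.084])[0].astype(int); P,z0=top(m,d,u,v,.084); print("whorl",z0,cv2.minEnclosingCircle(P*1000))
q=proj(m,[.479,.275,.06])[0].astype(int); P,z0=top(m,d,q[0],q[1],.06,.005,140); print("pan",z0,cv2.minEnclosingCircle(P*1000),P.min(0),P.max(0))
# finger-free fit
go(.4605,.0055,.2,-4.5); go(.524,.0165,.2,4.7)
for n in ("scene","side"): 
    mm,pp,dd=shot(n,n+"6"); hs=cv2.cvtColor(pp,cv2.COLOR_RGB2HSV); k=((hs[:,:,0]<14)&(hs[:,:,1]>140)&(hs[:,:,2]>60)).astype(np.uint8)
    q=proj(mm,[.479,.31,.07])[0].astype(int); w=np.zeros_like(k); cv2.circle(w,tuple(int(i) for i in q),35,1,-1); vv,uu=np.nonzero(k&w); print(n,len(uu),plane(mm,[[uu.mean(),vv.mean()]],.074) if len(uu) else 0)
E
```

```text
whorl 0.0861397507704918 ((476.7775573730469, 309.67120361328125), 20.742870330810547)
pan 0.06158445726266282 ((478.2828369140625, 310.5533142089844), 54.92734909057617) [0.42378485 0.25593427] [0.532836 0.365312]
t 36.32 tcp [0.4778 0.3097 0.2846] tooly yaw 4.7 tilt [-0.0025 -0.0013] shift [  41.8 -301.7   85.1] turn_z 9.16 w 61.7
t 36.32 tcp [0.4778 0.3097 0.2846] tooly yaw 4.7 tilt [-0.0025 -0.0013] shift [ -22.4 -295.9   84.9] turn_z -0.04 w 61.7
scene 220 [[0.47577336 0.31077997 0.074     ]]
side 175 [[0.47921802 0.30555746 0.074     ]]
```

View pics/w6.png

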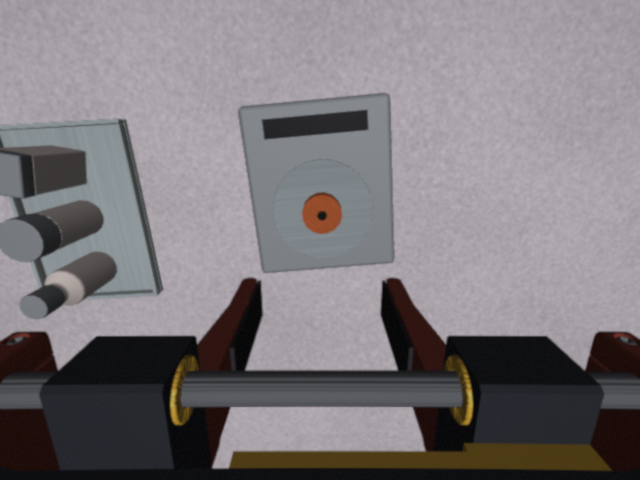

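The whorl lies flat at (322,213), about 1.7 mm from the measured centre of the pan. Next I return the tin.

Request:
{"name": "carry_out", "arguments": {"rows": [[3,-18,0,0,0,0,0.41],[4,-30,0,0,0,0,0.41],[5,-36,0,0,0,0,0.41],[5,-36,0,0,0,0,0.41],[5,-36,0,0,0,0,0.41],[5,-36,0,0,0,0,0.41],[5,-36,0,0,0,0,0.41],[5,-36,0,0,0,0,0.41]]}}

```text
time: 37.08
tcp_pos: [0.4626, 0.0424, 0.286]
tool_rot: [-0.0, -0.041, 0.999, -0.0]
contact_force: [0.5, -0.3, -0.3]
width: 0.0618
grip_force: 0.0
```

Request:
{"name": "carry_out", "arguments": {"rows": [[4,-24,10,0,0,0,0.41],[1,-14,20,0,0,4.6,0.41],[0,0,25,0,0,4.6,0.41],[0,0,20,0,0,0,0.41],[0,0,10,0,0,0,0.41],[0,0,0,0,0,0,0.41],[0,0,0,0,0,0,0.41],[0,0,0,0,0,0,0.41]]}}

```text
time: 37.75
tcp_pos: [0.4618, 0.0056, 0.2018]
tool_rot: [0.0, 0.04, 0.999, -0.0]
contact_force: [0.2, -0.6, -0.5]
width: 0.0616
grip_force: 0.0
```

```bash
python3 - <<'E'
from h import *
for i in range(3): arm.read_camera("side")
go(.4604,.0052,.0605,-4.5)
E
```

```text
t 37.90 tcp [0.4619 0.0057 0.2021] tooly yaw -4.5 tilt [ 0.0018 -0.0004] shift [  1.8  -0.5 141.6] turn_z -0.02 w 61.8
```

Request:
{"name": "carry_out", "arguments": {"rows": [[1,-0.5,15,0,0,0,0.41],[0,0,30,0,0,0,0.41],[0,0,30,0,0,0,0.41],[0,0,28,0,0,0,0.41],[0,0,20,0,0,0,0.41],[0,0,12,0,0,0,0.41],[0,0,5,0,0,0,0.41],[0,0,0,0,0,0,0.41]]}}

```text
time: 38.57
tcp_pos: [0.46, 0.0053, 0.0607]
tool_rot: [-0.001, 0.04, 0.999, -0.0]
contact_force: [-0.1, -0.3, -0.8]
width: 0.0622
grip_force: 0.0
```

Request:
{"name": "carry_out", "arguments": {"rows": [[0,0,0,0,0,0,0.41],[0,0,0,0,0,0,0.2],[0,0,0,0,0,0,0.1],[0,0,0,0,0,0,0],[0,0,0,0,0,0,-0.3],[0,0,0,0,0,0,-1],[0,0,0,0,0,0,-1],[0,0,0,0,0,0,-1]]}}

```text
time: 39.23
tcp_pos: [0.4607, 0.0051, 0.0618]
tool_rot: [0.001, 0.04, 0.999, -0.0]
contact_force: [-1.1, 0.7, 5.5]
width: 0.0408
grip_force: 25.0
```

```bash
python3 - <<'E'
from h import *
go(.5597,-.378,.19,-4.5); s=arm.read_state(); print(s["grip_force"],s["contact_force"])
E
```

```text
t 39.23 tcp [0.4607 0.0051 0.0618] tooly yaw -4.5 tilt [ 0.0013 -0.0002] shift [-129.2 -374.1 -128. ] turn_z -0.04 w 40.8
24.99697655439377 [-1.13471587  0.66805581  5.52271963]
```

Request:
{"name": "carry_out", "arguments": {"rows": [[0,0,-4,0,0,0,-1],[0,0,-14,0,0,0,-1],[0,0,-20,0,0,0,-1],[0,0,-22,0,0,0,-1],[0,0,-22,0,0,0,-1],[0,0,-20,0,0,0,-1],[0,0,-18,0,0,0,-1],[0,0,-10,0,0,0,-1]]}}

```text
time: 39.9
tcp_pos: [0.4607, 0.0051, 0.1933]
tool_rot: [0.001, 0.04, 0.999, -0.0]
contact_force: [0.8, 0.4, -1.3]
width: 0.041
grip_force: 25.0
```

Request:
{"name": "carry_out", "arguments": {"rows": [[-3,-9,0,0,0,0,-1],[-6,-18,0,0,0,0,-1],[-9,-27,0,0,0,0,-1],[-11,-32,0,0,0,0,-1],[-11,-32,0,0,0,0,-1],[-11,-32,0,0,0,0,-1],[-11,-32,0,0,0,0,-1],[-11,-32,0,0,0,0,-1]]}}

```text
time: 40.57
tcp_pos: [0.5153, -0.216, 0.1899]
tool_rot: [-0.001, 0.04, 0.999, 0.0]
contact_force: [0.1, -0.4, -0.8]
width: 0.041
grip_force: 25.0
```

Request:
{"name": "carry_out", "arguments": {"rows": [[-11,-32,0,0,0,0,-1],[-11,-32,0,0,0,0,-1],[-11,-32,0,0,0,0,-1],[-10,-28,0,0,0,0,-1],[-8,-22,0,0,0,0,-1],[-5,-14,0,0,0,0,-1],[0,0,10,0,0,0,-1],[0,0,20,0,0,0,-1]]}}

```text
time: 41.23
tcp_pos: [0.5596, -0.3797, 0.1614]
tool_rot: [0.001, 0.04, 0.999, -0.001]
contact_force: [-0.4, -1.1, -1.5]
width: 0.0409
grip_force: 25.0
```

Request:
{"name": "carry_out", "arguments": {"rows": [[0,0,25,0,0,0,-1],[0,0,25,0,0,0,-1],[0,0,20,0,0,0,-1],[0,0,15,0,0,0,-1],[0,0,4,0,0,0,-1],[0,0,0,0,0,0,-1],[0,0,0,0,0,0,-1],[0,0,0,0,0,0,-1]]}}

```text
time: 41.9
tcp_pos: [0.5596, -0.3781, 0.0731]
tool_rot: [0.001, 0.04, 0.999, -0.001]
contact_force: [-0.4, 0.8, -1.8]
width: 0.0411
grip_force: 25.0
```

```bash
python3 - <<'E'
from h import *
for i in range(3): arm.read_camera("side"); 
go(.5600,-.378,.0616,-4.5); s=arm.read_state(); print(s["grip_force"],s["contact_force"])
E
```

```text
t 42.05 tcp [ 0.5598 -0.3783  0.0735] tooly yaw -4.5 tilt [ 0.0016 -0.0015] shift [-0.2  0.4 11.9] turn_z -0.04 w 40.8
24.99663144350052 [-0.45065067 -0.4833255  -0.77966558]
```

Request:
{"name": "carry_out", "arguments": {"rows": [[0,0.3,4,0,0,0,-1],[0,0,3,0,0,0,-1],[0,0,2,0,0,0,-1],[0,0,1.5,0,0,0,-1],[0,0,1,0,0,0,-1],[0,0,0.5,0,0,0,-1],[0,0,0,0,0,0,-1],[0,0,0,0,0,0,-1]]}}

```text
time: 42.72
tcp_pos: [0.5592, -0.3774, 0.0618]
tool_rot: [0.0, 0.04, 0.999, -0.0]
contact_force: [-4.0, 3.7, 11.9]
width: 0.0407
grip_force: 25.0
```

Request:
{"name": "carry_out", "arguments": {"rows": [[0,0,0,0,0,0,-1],[0,0,0,0,0,0,-1],[0,0,0,0,0,0,0],[0,0,0,0,0,0,0.2],[0,0,0,0,0,0,0.3],[0,0,0,0,0,0,0.41],[0,0,0,0,0,0,0.41],[0,0,0,0,0,0,0.41]]}}

```text
time: 43.38
tcp_pos: [0.5591, -0.3775, 0.0599]
tool_rot: [-0.0, 0.04, 0.999, 0.0]
contact_force: [-1.2, -1.3, 0.4]
width: 0.0626
grip_force: 0.0
```

```bash
python3 - <<'E'
from h import *
go(.524,.0165,.25,4.7)
E
```

```text
t 43.38 tcp [ 0.5591 -0.3775  0.0599] tooly yaw -4.5 tilt [-0.0003  0.0001] shift [  66.3  390.  -190. ] turn_z -9.25 w 62.6
```

Request:
{"name": "carry_out", "arguments": {"rows": [[0,0,-5,0,0,0,0.41],[0,0,-15,0,0,0,0.41],[0,0,-30,0,0,0,0.41],[0,0,-35,0,0,0,0.41],[0,0,-35,0,0,0,0.41],[0,0,-35,0,0,-4.6,0.41],[0,0,-25,0,0,-4.6,0.41],[0,10,-10,0,0,0,0.41]]}}

```text
time: 44.05
tcp_pos: [0.5602, -0.3702, 0.2555]
tool_rot: [0.003, -0.042, 0.999, -0.003]
contact_force: [0.6, -0.5, 0.6]
width: 0.0617
grip_force: 0.0
```

Request:
{"name": "carry_out", "arguments": {"rows": [[0,20,0,0,0,0,0.41],[0,30,0,0,0,0,0.41],[0,36,0,0,0,0,0.41],[0,36,0,0,0,0,0.41],[0,36,0,0,0,0,0.41],[0,36,0,0,0,0,0.41],[0,36,0,0,0,0,0.41],[0,36,0,0,0,0,0.41]]}}

```text
time: 44.72
tcp_pos: [0.5352, -0.0999, 0.2492]
tool_rot: [-0.001, -0.039, 0.999, 0.0]
contact_force: [0.8, -0.2, -0.1]
width: 0.0616
grip_force: 0.0
```

Request:
{"name": "carry_out", "arguments": {"rows": [[1,36,0,0,0,0,0.41],[1,36,0,0,0,0,0.41],[1,24,5,0,0,0,0.41],[0,14,10,0,0,0,0.41],[0,8,20,0,0,0,0.41],[0,0,10,0,0,0,0.41],[0,0,0,0,0,0,0.41],[0,0,0,0,0,0,0.41]]}}

```text
time: 45.38
tcp_pos: [0.5232, 0.0147, 0.2043]
tool_rot: [-0.001, -0.04, 0.999, 0.0]
contact_force: [0.6, 0.2, 0.0]
width: 0.0621
grip_force: 0.0
```

```bash
python3 - <<'E'
from h import *
for i in range(4): arm.read_camera("side")
go(.524,.0168,.0605,4.7)
E
```

```text
t 45.58 tcp [0.5249 0.0142 0.2059] tooly yaw 4.6 tilt [ 0.0014 -0.0003] shift [  0.9   2.8 145.4] turn_z -0.13 w 61.9
```

Request:
{"name": "carry_out", "arguments": {"rows": [[0,2.7,15,0,0,0,0.41],[0,0,30,0,0,0,0.41],[0,0,32,0,0,0,0.41],[0,0,30,0,0,0,0.41],[0,0,20,0,0,0,0.41],[0,0,12,0,0,0,0.41],[0,0,5,0,0,0,0.41],[0,0,0,0,0,0,0.41]]}}

```text
time: 46.25
tcp_pos: [0.5238, 0.0172, 0.0606]
tool_rot: [-0.001, -0.04, 0.999, 0.0]
contact_force: [-0.5, 0.1, -0.4]
width: 0.0622
grip_force: 0.0
```

Request:
{"name": "carry_out", "arguments": {"rows": [[0,0,0,0,0,0,0.41],[0,0,0,0,0,0,0.2],[0,0,0,0,0,0,0.1],[0,0,0,0,0,0,0],[0,0,0,0,0,0,-0.3],[0,0,0,0,0,0,-1],[0,0,0,0,0,0,-1],[0,0,0,0,0,0,-1]]}}

```text
time: 46.92
tcp_pos: [0.5248, 0.0175, 0.0621]
tool_rot: [0.001, -0.041, 0.999, -0.0]
contact_force: [0.6, -0.4, 6.4]
width: 0.0445
grip_force: 25.0
```

```bash
python3 - <<'E'
from h import *
go(.5496,-.2573,.19,4.7); s=arm.read_state(); print(s["grip_force"],s["contact_force"])
E
```

```text
t 46.92 tcp [0.5248 0.0175 0.0621] tooly yaw 4.7 tilt [ 0.0018 -0.0004] shift [  -2.7 -276.  -127.8] turn_z -0.04 w 44.5
24.996668100357056 [ 0.58464223 -0.3955566   6.43518929]
```

Request:
{"name": "carry_out", "arguments": {"rows": [[0,0,-4,0,0,0,-1],[0,0,-14,0,0,0,-1],[0,0,-20,0,0,0,-1],[0,0,-22,0,0,0,-1],[0,0,-22,0,0,0,-1],[0,0,-20,0,0,0,-1],[0,0,-18,0,0,0,-1],[0,-5,-10,0,0,0,-1]]}}

```text
time: 47.58
tcp_pos: [0.5248, 0.0131, 0.1932]
tool_rot: [0.001, -0.041, 0.999, -0.0]
contact_force: [-0.3, 0.2, -1.7]
width: 0.0446
grip_force: 25.0
```

Request:
{"name": "carry_out", "arguments": {"rows": [[0,-12,0,0,0,0,-1],[0,-20,0,0,0,0,-1],[0,-26,0,0,0,0,-1],[-1,-28,0,0,0,0,-1],[-1,-28,0,0,0,0,-1],[-1,-28,0,0,0,0,-1],[0,-28,0,0,0,0,-1],[0,-28,0,0,0,0,-1]]}}

```text
time: 48.25
tcp_pos: [0.5423, -0.1866, 0.1895]
tool_rot: [-0.001, -0.04, 0.999, 0.0]
contact_force: [0.3, -0.2, -2.7]
width: 0.0442
grip_force: 25.0
```

Request:
{"name": "carry_out", "arguments": {"rows": [[0,-28,0,0,0,0,-1],[0,-22,0,0,0,0,-1],[0,-14,0,0,0,0,-1],[0,-9,0,0,0,0,-1],[0,0,15,0,0,0,-1],[0,0,20,0,0,0,-1],[0,0,25,0,0,0,-1],[0,0,20,0,0,0,-1]]}}

```text
time: 48.92
tcp_pos: [0.5485, -0.2565, 0.1094]
tool_rot: [-0.001, -0.041, 0.999, 0.001]
contact_force: [0.4, -0.6, -2.2]
width: 0.0445
grip_force: 25.0
```

Request:
{"name": "carry_out", "arguments": {"rows": [[0,0,20,0,0,0,-1],[0,0,12,0,0,0,-1],[0,0,6,0,0,0,-1],[0,0,0,0,0,0,-1],[0,0,0,0,0,0,-1],[0,0,0,0,0,0,-1],[0,0,0,0,0,0,-1],[0,0,0,0,0,0,-1]]}}

```text
time: 49.58
tcp_pos: [0.55, -0.2576, 0.0743]
tool_rot: [0.001, -0.041, 0.999, -0.001]
contact_force: [-0.1, 0.4, -1.3]
width: 0.0448
grip_force: 25.0
```

```bash
python3 - <<'E'
from h import *
go(.5502,-.2573,.0614,4.7); s=arm.read_state(); print(s["grip_force"],s["contact_force"])
E
```

```text
t 49.58 tcp [ 0.55   -0.2576  0.0743] tooly yaw 4.7 tilt [ 0.0016 -0.0011] shift [-0.2  0.3 12.9] turn_z -0.04 w 44.8
24.999837577342987 [-0.11569602  0.37318136 -1.25095431]
```

Request:
{"name": "carry_out", "arguments": {"rows": [[0,0,4,0,0,0,-1],[0,0,3,0,0,0,-1],[0,0,3,0,0,0,-1],[0,0,1.5,0,0,0,-1],[0,0,1,0,0,0,-1],[0,0,0.5,0,0,0,-1],[0,0,0,0,0,0,-1],[0,0,0,0,0,0,-1]]}}

```text
time: 50.25
tcp_pos: [0.5496, -0.2573, 0.062]
tool_rot: [0.0, -0.041, 0.999, -0.0]
contact_force: [-3.5, 2.0, 16.9]
width: 0.0445
grip_force: 25.0
```

Request:
{"name": "carry_out", "arguments": {"rows": [[0,0,0,0,0,0,-1],[0,0,0,0,0,0,-1],[0,0,0,0,0,0,0],[0,0,0,0,0,0,0.2],[0,0,0,0,0,0,0.3],[0,0,0,0,0,0,0.41],[0,0,0,0,0,0,0.41],[0,0,0,0,0,0,0.41]]}}

```text
time: 50.92
tcp_pos: [0.5492, -0.2572, 0.0598]
tool_rot: [-0.0, -0.041, 0.999, 0.0]
contact_force: [0.3, 0.3, -0.3]
width: 0.0619
grip_force: 0.0
```

Request:
{"name": "carry_out", "arguments": {"rows": [[0,0,-5,0,0,0,0.41],[0,0,-15,0,0,0,0.41],[0,0,-30,0,0,0,0.41],[0,0,-35,0,0,0,0.41],[0,0,-35,0,0,0,0.41],[0,0,-35,0,0,0,0.41],[0,0,-35,0,0,0,0.14],[0,0,-10,0,0,0,0.14]]}}

```text
time: 51.58
tcp_pos: [0.5517, -0.2586, 0.2665]
tool_rot: [0.004, -0.041, 0.999, -0.003]
contact_force: [1.0, -0.3, 1.6]
width: 0.0523
grip_force: 0.0
```

```bash
python3 - <<'E'
from h import *
go(.5897,.0268,.2,4.7)
E
```

```text
t 51.58 tcp [ 0.5517 -0.2586  0.2665] tooly yaw 4.7 tilt [ 0.0076 -0.0048] shift [-60.6 281.7  65.4] turn_z -0.04 w 52.3
```

Request:
{"name": "carry_out", "arguments": {"rows": [[-4,16,0,0,0,0,0.14],[-7,30,0,0,0,0,0.14],[-8,35,0,0,0,0,0.14],[-8,35,0,0,0,0,0.14],[-8,35,0,0,0,0,0.14],[-8,35,0,0,0,0,0.14],[-8,35,0,0,0,0,0.14],[-6,28,0,0,0,0,0.14]]}}

```text
time: 52.25
tcp_pos: [0.5856, -0.0018, 0.2597]
tool_rot: [-0.0, -0.041, 0.999, 0.0]
contact_force: [-0.2, 0.6, 0.6]
width: 0.0501
grip_force: 0.0
```

Request:
{"name": "carry_out", "arguments": {"rows": [[-5,20,10,0,0,0,0.14],[-2,10,15,0,0,0,0.14],[0,0,20,0,0,0,0.14],[0,0,15,0,0,0,0.14],[0,0,0,0,0,0,0.14],[0,0,0,0,0,0,0.14],[0,0,0,0,0,0,0.14],[0,0,0,0,0,0,0.14]]}}

```text
time: 52.92
tcp_pos: [0.5913, 0.0257, 0.2013]
tool_rot: [0.001, -0.04, 0.999, -0.0]
contact_force: [-0.5, 0.8, -0.3]
width: 0.0503
grip_force: 0.0
```

```bash
python3 - <<'E'
from h import *
for i in range(3): arm.read_camera("side")
go(.5895,.0268,.1005,4.7)
E
```

```text
t 53.07 tcp [0.5911 0.0258 0.2011] tooly yaw 4.6 tilt [ 0.0017 -0.0002] shift [  1.7   1.2 100.6] turn_z -0.07 w 50.1
```

Request:
{"name": "carry_out", "arguments": {"rows": [[1,1.1,15,0,0,0,0.14],[0,0,22,0,0,0,0.14],[0,0,24,0,0,0,0.14],[0,0,20,0,0,0,0.14],[0,0,12,0,0,0,0.14],[0,0,6,0,0,0,0.14],[0,0,0,0,0,0,0.14],[0,0,0,0,0,0,0.14]]}}

```text
time: 53.73
tcp_pos: [0.5899, 0.0269, 0.1017]
tool_rot: [0.0, -0.041, 0.999, -0.0]
contact_force: [0.0, -0.5, 0.8]
width: 0.05
grip_force: 0.0
```

Request:
{"name": "carry_out", "arguments": {"rows": [[0,0,0,0,0,0,-0.2],[0,0,0,0,0,0,-0.3],[0,0,0,0,0,0,-0.4],[0,0,0,0,0,0,-0.8],[0,0,0,0,0,0,-1],[0,0,0,0,0,0,-1],[0,0,0,0,0,0,-1],[0,0,0,0,0,0,-1]]}}

```text
time: 54.4
tcp_pos: [0.59, 0.0272, 0.1019]
tool_rot: [0.001, -0.041, 0.999, -0.0]
contact_force: [0.1, 1.1, 5.8]
width: 0.0276
grip_force: 25.0
```

```bash
python3 - <<'E'
from h import *
go(.4975,-.3215,.23,4.7); s=arm.read_state(); print(s["grip_force"],s["contact_force"])
E
```

```text
t 54.40 tcp [0.59   0.0272 0.1019] tooly yaw 4.7 tilt [0.0013 0.    ] shift [ 120.3 -340.  -128.2] turn_z -0.04 w 27.6
25.000757575035095 [0.05545266 1.10061834 5.78773324]
```

Request:
{"name": "carry_out", "arguments": {"rows": [[0,0,-4,0,0,0,-1],[0,0,-14,0,0,0,-1],[0,0,-20,0,0,0,-1],[0,0,-22,0,0,0,-1],[0,0,-22,0,0,0,-1],[0,0,-22,0,0,0,-1],[0,0,-18,0,0,0,-1],[0,0,-10,0,0,0,-1]]}}

```text
time: 55.07
tcp_pos: [0.59, 0.0269, 0.2352]
tool_rot: [0.001, -0.041, 0.999, -0.0]
contact_force: [0.4, 0.7, -1.8]
width: 0.0278
grip_force: 25.0
```

Request:
{"name": "carry_out", "arguments": {"rows": [[3,-9,0,0,0,0,-1],[6,-17,0,0,0,0,-1],[9,-25,0,0,0,0,-1],[10,-29,0,0,0,0,-1],[10,-29,0,0,0,0,-1],[10,-29,0,0,0,0,-1],[10,-29,0,0,0,0,-1],[10,-29,0,0,0,0,-1]]}}

```text
time: 55.73
tcp_pos: [0.5356, -0.1753, 0.2314]
tool_rot: [-0.001, -0.041, 0.999, 0.0]
contact_force: [0.6, 0.8, -2.1]
width: 0.0274
grip_force: 25.0
```

Request:
{"name": "carry_out", "arguments": {"rows": [[10,-29,0,0,0,0,-1],[10,-29,0,0,0,0,-1],[10,-29,0,0,0,0,-1],[9,-25,0,0,0,0,-1],[8,-20,0,0,0,0,-1],[5,-12,0,0,0,0,-1],[0,0,0,0,0,0,-1],[0,0,0,0,0,0,-1]]}}

```text
time: 56.4
tcp_pos: [0.4966, -0.3214, 0.2321]
tool_rot: [-0.001, -0.04, 0.999, 0.001]
contact_force: [0.6, -0.3, -1.4]
width: 0.0276
grip_force: 25.0
```

```bash
python3 - <<'E'
from h import *
for i in range(4): arm.read_camera("side")
go(.4975,-.3215,.1010,4.7); s=arm.read_state(); print(s["grip_force"],s["contact_force"])
E
```

```text
t 56.60 tcp [ 0.4976 -0.3202  0.233 ] tooly yaw 4.7 tilt [-0.0003  0.0006] shift [  0.2  -1.3 132. ] turn_z 0.04 w 27.9
24.999831318855286 [ 0.15441048 -0.36833336 -2.33461907]
```

Request:
{"name": "carry_out", "arguments": {"rows": [[0,-0.7,14,0,0,0,-1],[0,0,24,0,0,0,-1],[0,0,26,0,0,0,-1],[0,0,24,0,0,0,-1],[0,0,20,0,0,0,-1],[0,0,12,0,0,0,-1],[0,0,4,0,0,0,-1],[0,0,0,0,0,0,-1]]}}

```text
time: 57.27
tcp_pos: [0.4972, -0.321, 0.1082]
tool_rot: [-0.001, -0.041, 0.999, 0.001]
contact_force: [-0.6, 0.1, -1.5]
width: 0.0274
grip_force: 25.0
```

```bash
python3 - <<'E'
from h import *
for i in range(4): arm.read_camera("side")
go(.4975,-.3215,.1010,4.7); s=arm.read_state(); print(s["grip_force"],s["contact_force"])
E
```

```text
t 57.47 tcp [ 0.4984 -0.3227  0.1105] tooly yaw 4.7 tilt [ 0.0018 -0.0016] shift [0.8 1.3 9.5] turn_z -0.02 w 27.5
24.99981701374054 [-0.11570273  0.53875978 -1.55933048]
```

Request:
{"name": "carry_out", "arguments": {"rows": [[0,0.7,2,0,0,0,-1],[0,0,2,0,0,0,-1],[0,0,1.5,0,0,0,-1],[0,0,1.5,0,0,0,-1],[0,0,1,0,0,0,-1],[0,0,0.5,0,0,0,-1],[0,0,0,0,0,0,-1],[0,0,0,0,0,0,-1]]}}

```text
time: 58.13
tcp_pos: [0.4977, -0.3217, 0.1019]
tool_rot: [0.0, -0.041, 0.999, -0.0]
contact_force: [-2.5, 1.0, 8.2]
width: 0.0274
grip_force: 25.0
```

```bash
python3 - <<'E'
from h import *
go(.4975,-.3215,.1010,4.7); s=arm.read_state(); print(s["grip_force"],s["contact_force"])
E
```

```text
t 58.13 tcp [ 0.4977 -0.3217  0.1019] tooly yaw 4.6 tilt [ 0.0007 -0.0005] shift [0.1 0.2 0.9] turn_z -0.05 w 27.4
25.001217126846313 [-2.4936996   0.9804829   8.20672828]
```

Request:
{"name": "carry_out", "arguments": {"rows": [[0,0,0,0,0,0,-0.4],[0,0,0,0,0,0,-0.1],[0,0,0,0,0,0,0.14],[0,0,0,0,0,0,0.14],[0,0,0,0,0,0,0.14],[0,0,-5,0,0,0,0.14],[0,0,-15,0,0,0,0.14],[0,0,-30,0,0,0,0.14]]}}

```text
time: 58.8
tcp_pos: [0.4954, -0.32, 0.1483]
tool_rot: [-0.003, -0.041, 0.999, 0.002]
contact_force: [0.5, -0.6, -1.0]
width: 0.0501
grip_force: 0.0
```

Request:
{"name": "carry_out", "arguments": {"rows": [[0,0,-35,0,0,0,0.14],[0,0,-35,0,0,0,0.14],[0,0,-35,0,0,0,0.14],[-15,0,-30,0,0,0,0.14],[-25,1,-15,0,0,0,0.14],[-30,2,0,0,0,0,0.14],[-30,2,0,0,0,0,0.14],[-20,1,0,0,0,0,0.14]]}}

```text
time: 59.47
tcp_pos: [0.6189, -0.3053, 0.3016]
tool_rot: [0.001, -0.041, 0.999, -0.0]
contact_force: [-0.4, -0.3, -0.1]
width: 0.05
grip_force: 0.0
```

Request:
{"name": "carry_out", "arguments": {"rows": [[-3,0,0,0,0,0,0.14],[0,0,0,0,0,0,0.14],[0,0,0,0,0,0,0.14],[0,0,0,0,0,0,0.14],[0,0,0,0,0,0,0.14],[0,0,0,0,0,0,0.14],[0,0,0,0,0,0,0.14],[0,0,0,0,0,0,0.14]]}}

```text
time: 60.13
tcp_pos: [0.6191, -0.3058, 0.3009]
tool_rot: [0.0, -0.04, 0.999, -0.0]
contact_force: [-0.0, -0.8, 0.4]
width: 0.0498
grip_force: 0.0
```

```bash
python3 - <<'E'
from h import *
for i in range(4): arm.read_camera("side")
go(.62,-.306,.3,4.7)
m,p,d=shot("wrist","w7"); shot("scene","c7"); shot("side","s7")
for t in ("w1","w7"):
    m,p,d=load(t)
    for n,x,y,z in [("bottle",.496,-.321,.115),("jar",.5485,-.257,.105)]:
        u,v=proj(m,[x,y,z])[0].astype(int); P,z0=top(m,d,u,v,z); print(t,n,z0.round(4),cv2.minEnclosingCircle(P*1000),np.round(cv2.fitEllipse(P*1000)[0],2))
    Z=cloud(m,d)[:,:,2]; u,v=proj(m,[.5585,-.378,.1])[0].astype(int); k=(Z>.097).astype(np.uint8); w=np.zeros_like(k); w[v-35:v+35,u-40:u+40]=1
    ct=max(cv2.findContours(k&w,0,cv2.CHAIN_APPROX_NONE)[0],key=cv2.contourArea).reshape(-1,2); print(t,"tin",cv2.minAreaRect(plane(m,ct,.1)[:,:2].astype(np.float32)*1000))
E
```

```text
t 60.33 tcp [ 0.6194 -0.3056  0.3007] tooly yaw 4.7 tilt [-0.     -0.0001] shift [-0.5 -0.4  0.7] turn_z -0.05 w 49.6
w1 bottle 0.1167 ((495.9188232421875, -321.22015380859375), 14.076594352722168) [ 495.96 -321.41]
w1 jar 0.1064 ((548.5095825195312, -257.388916015625), 22.509859085083008) [ 548.69 -257.35]
w1 tin ((558.5552978515625, -378.0428161621094), (42.1645622253418, 41.186405181884766), 85.67462158203125)
w7 bottle 0.1166 ((496.5493469238281, -321.29150390625), 14.170967102050781) [ 496.58 -321.41]
w7 jar 0.1065 ((547.046875, -257.8225402832031), 22.375164031982422) [ 547.09 -257.81]
w7 tin ((557.6028442382812, -377.2211608886719), (42.22014236450195, 40.68936538696289), 85.61735534667969)
```

View pics/c7.png

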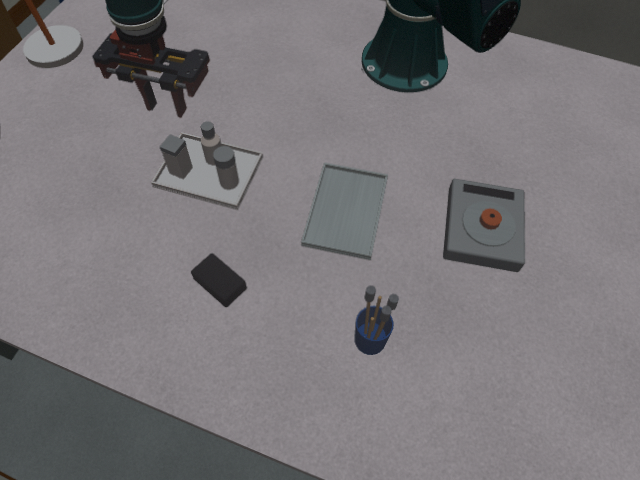

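The final view shows bottle, jar and tin upright on their old spots, within 0.6, 1.6 and 1.3 mm. The whorl is on the pan at (491,218), the pot and box have not moved, and the arm is clear. I am handing it in.

```bash
python3 -c "
from bench import arm
print(arm.close_job())"
```

```text
the job is handed in; nothing more can be done
None
```

The job is done and handed in at about 60 s of the 144 s allowed: the whorl lies flat on the pan, about 1.7 mm from the measured centre, and the bottle, jar and tin stand upright within about 2 mm of where they started, with the brush pot and black box left alone.

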